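Load the sole warmer and switch it on

ROBOT

A 6-joint arm with a two-finger parallel gripper is mounted at the origin on the work surface. World frame = base frame: x ahead of the robot, y to its left, z up, the work surface at z = 0. Lengths are in m, angles in degrees, forces in N, time in s.
With the tool pointing down it reaches from about 0.325 to 0.75 m from the base axis. Payload 7.6 kg.
Tool frame: the origin (TCP) lies at the centre of the arm's flange, where the gripper is bolted on; the fingertips stand 173 mm ahead of it and the grasp point (between the pads) lies 155 mm ahead of it (tcp_to_tips is the z of the fingertips in the tool frame, in m); z points along the fingers, y is the direction in which the jaws open and shut (so a half turn about z gives the same grasp; the last joint's range is limited). The gripper opens to 85 mm and grips with 20 to 120 N. Pads are 22 mm wide; open, the fingers measure 114 mm over their backs; the gripper's body (76 mm by 85 mm) begins 54 mm behind the grasp point. The pads swing forward as they close: fully open they stand 13 mm farther back than shut.
Start: joints at [-81.377, 2.991, 80.254, -0, 96.75, -4.028], TCP at [0.115, -0.512, 0.405] pointing down, gripper open.
Joint ranges: [-166.34, 166.34], [-52.06, 124.39], [6.96, 135.62], [-60.46, 240.46], [14.63, 156.25], [-167.68, 167.68]. Speed limits (degrees/s): [147.25, 147.25, 172.46, 180, 180, 180].

INTERFACE

Orientations are given as a 3x3 rotation matrix whose columns are the frame's x, y, z axes.
In Python, from workcell import get_obs, snapshot, camera_info, hand_in, masks_of, tcp_to_tips gives the robot as it stands.
- The arm moves only by the tool apply_moves, never from a script. Its argument "increments" is a list of rows, each a list of 3 entries, a list of its own where there are three numbers: the opening, from 0 (shut) to 1 (fully open), then the shift along the tool's x, y, z in m, then the turn about the tool's z in rad. In form: [[hand, [x, y, z], spin], ...]. A call has 1 to 8 rows; each row shifts and turns the pose as measured when the row begins, along the tool's axes as they then stand; what a row does not reach is not made up. A row lasts 1/12 s, in which the tool goes at most 41.7 mm and 7.16 degrees, less where a joint would pass 70% of its speed; a pose out of reach is approached as far as the arm can. A call is refused whole if a number of a shift passes 0.0417 or a number of a turn 0.125, either way. A call with a gripper value outside its range is refused whole. The fingers move at their own pace and stop on an object; "newtons" is the grip in N (left out, the last holds). Time passes only in rows, so rows that do not move let the fingers close. It gives the time, the measured TCP pose, the force and the opening at its end, in the units of the state.
- get_obs(): the state, without advancing time (a new reading comes with each control period).
- snapshot(name): name is "scene" or "top" or "wrist"; returns (picture, depth): 420x560x3 uint8, blue, green, red; 420x560 float32, m along the optical axis (not along the pixel's ray), 0 where there is no reading.
- camera_info(name): a dict with "intrinsics" (3x3 intrinsics, pixels), "dist" ([k1, k2, p1, p2, k3] as OpenCV has them; the pictures are not rectified), "camera_from_world" (4x4, takes a point from world to camera coordinates). Camera axes: x right, y down, z forward; pixel columns grow to the right and rows downward; lengths in m; the calibration is good to about 2 mm. A picture is of the moment at which its call begins: read the wrist's pose just before it. camera_info takes no time and is no camera call; for the wrist camera it gives the pose at the moment of the call.
- hand_in(): hands the job in, once; it reports no verdict.
Trained networks look in the newest picture that a camera, given by its name, has taken for a name from the list of things; names that differ only in an ending like _2 or _b are one class to them, and where a whole thing is asked for, a point or a joint stands for the part that bears it (a point fixed in the world has none). Each returns a list of dicts, best first, with "p" (0 to 1); they miss things now and then, are a little off and sometimes report something else, mostly with a low value. They report only what shows in the picture. A call takes as long as a camera call.
- masks_of(camera, label): "mask" (420x560 bool, what is visible of it) and "position" ([column, row] in pixels, amid what is visible of it).
The state is a dict: "time_s": time; "joint_pos": joint angles; "joint_vel": joint speeds; "joint_torque": joint torques, N m; "tcp_pos": TCP position; "orientation": TCP orientation; "wrist_force": force on the tool from outside, world axes, zero at the start; "ft_torque": the same for the moment, N m; "gripper_width": finger opening in m.
Only numpy, scipy, OpenCV 4.12 (cv2) and the standard library are available. Lean on these libraries where they do the work, as an engineer would, in place of code of your own. Each camera call takes 0.05 s, during which the arm holds its last target. There are 200 camera calls.

TASK

Take the tan sole out of the sole rack and lay it fully home in the warmer's sole-shaped nest, tread down, flat, and let it go. Then switch the warmer on: push the heat knob in, turn it clockwise past its safety stop until the white pointer is at the middle orange dot, and let the knob spring back out. Do not disturb the other things on the bench.

Things in the scene. Friction and masses are not known exactly. Their poses are not given: they have to be found in the camera images.
- sole: the sole to load: right sandal sole, rigid, tan with buff top face and dark brown tread, 180 x 66 x 24 mm, about 0.15 kg. Origin: its centre (mid length, width, thickness). Own +x out of the top face (tread faces -x), +y to the toe, +z across to the inner (big toe) edge. It starts standing on its outer edge in a rack slot, +z up, origin 33 mm above the slot floor. Centre of mass near y +4, z -4 mm
- sole_back (a point): point on the sole's inner edge, uppermost while it stands in the rack, at mid thickness: sole y +20, z +24 mm (57 mm above the slot floor); a good place to take the standing sole across its 24 mm thickness. The inner edge is highest at y +40 (z +33 mm) and falls to z +13 at the waist
- sole_waist (a point): point at the middle of the sole's waist, mid thickness (sole y -24, z -8 mm); here the two edges are nearly parallel (z -30 and z +13) and 43 mm apart: the place to grip the sole across its width when it lies flat. Lying tread down, its top face is 24 mm above what it lies on
- sole_toe (a point): point on the tread face under the toe tip, at sole x -12, y +90, z +1 mm
- rack: fixed plywood sole rack, 215 mm (own x) by 206 mm (own y), floor 8 mm thick; origin under its centre, z up. Three slots along its own y, centred at x -74, 0, +74 mm, each 27 mm wide between two 5 mm strips, 150 mm long, standing 36 mm above the bench. The soles in it have toes towards rack +y and top faces towards rack +x. The tan sole may be in any slot
- warmer: fixed bench sole warmer, 270 mm (own x) by 250 mm (own y), blue-grey steel; origin under its centre on the bench, z up. Its -x half is a control deck 62 mm above the bench with the heat knob, two pilot lamps and a thermometer; its +x half carries an aluminium nest plate, 116 by 236 mm, top 80 mm above the bench, with a sole-shaped pocket 10 mm deep
- nest (a point): centre of the pocket's floor, 70 mm above the bench, at warmer x +62, y 0; axes as the warmer's. The pocket fits the sole lying tread down, toe towards warmer +y, inner edge towards warmer -x, with 2 mm of room all round and a 3 mm chamfer at the mouth. A seated sole's origin is 12 mm straight above this point, and the sole stands 14 mm proud of the plate
- nest_toe (a point): point on the pocket's floor where the toe tip's point (point sole_toe) comes when the sole is seated
- knob_top (a point): centre of the top of the heat knob's bar, on its vertical axis (warmer x -74, y +45), 106 mm above the bench when out. Black knob: a round skirt, diameter 66, whose top is 24 mm below this point, and on it a bar grip 62 long, 16 wide, 24 mm high with a white pointer line. At off the bar lies along warmer x with the pointer towards warmer +x
- knob_pointer (a point): the pointer end of the knob's bar, on its top, 31 mm from the axis
- heat_push (a joint): how far the knob is pushed in (down), m: 0 out, 0.008 fully in; a spring returns it, 8 N to start and 16 N fully in
- heat_knob (a joint): knob angle, rad, clockwise from above: 0 at the black off bar, orange dots at 0.75 (small), 1.30 (middle), 1.85 (large), end stop 2.1. While out it is stopped by the safety stop at about 0.11; it passes only when pushed in over 6 mm and must be kept in until about 0.75; then it springs out when let go, and friction (0.06 N m) keeps its angle
- black_sole: bystander: a black sole like the tan one, standing in another slot of the rack
- red_sole: bystander: a dark red sole like the tan one, standing in another slot of the rack
- insole_stack: bystander: stack of five tan insole blanks, 190 by 70 by 22 mm
- shoe_last: bystander: brown and mint shoe last, 200 mm long, 94 mm high
- rivet_tin: bystander: open grey tin of rivets, 130 by 90 by 45 mm
- tape_roll: bystander: roll of tape lying flat, diameter 100 mm, 45 mm high
- hammer: bystander: shoemaker's hammer lying down, 220 mm long
- cement_tin: bystander: yellow cement tin, diameter 80 mm, 96 mm high

How it is judged (in metres and radians):
On the way, in this order (a step that is already met when the one before it is completed fails the run):
1. the tan sole lies fully home in the nest, tread down, and is let go, the knob still at off (distance between sole and nest below 0.0145 m and horizontal distance between sole and nest below 0.005 m and horizontal distance between sole_toe and nest_toe below 0.006 m and angle between sole's own x axis and vertical below 0.05 rad and contact force between the fingers and sole below 0.1 N and value of joint heat_knob below 0.3 rad), for 0.3 s.
2. the knob is turned past its safety stop to the middle dot (value of joint heat_knob between 1.12 and 1.48 rad), for 0.2 s.
At the end, for the whole second after the job is handed in: the tan sole rests fully home in the nest, tread down (origin within 5 mm sideways and 2.5 mm in height of its seated place, toe within 6 mm, tilt under 3 degrees); the heat knob's pointer is within 0.18 rad of the middle dot and the knob has sprung back out (under 1.5 mm in); nothing else was moved (all of step 2 and distance between sole and nest below 0.0145 m and horizontal distance between sole and nest below 0.005 m and horizontal distance between sole_toe and nest_toe below 0.006 m and angle between sole's own x axis and vertical below 0.05 rad and linear speed of sole below 0.02 m/s and value of joint heat_push below 0.0015 m); the robot touches nothing.
It fails at once if a bystander is moved more than 30 mm (distance of any of black_sole, red_sole, insole_stack, shoe_last, rivet_tin, tape_roll, hammer, cement_tin from where it was at the start of the episode above 0.03 m).
It fails at once if the heat knob is turned past its stop while the nest is not loaded (value of joint heat_knob above 0.5 rad and horizontal distance between sole and nest above 0.03 m).
It also fails if it takes over 64 s, if anything falls off the work surface, if the arm or the gripper's body presses on something with over 40 N, if the wrist force passes 120 N, or if a joint passes its speed limit or range.

## Working session

There is one attempt and no reset: what is moved stays moved. The work goes in short steps, Python scripts to look and compute and a tool call to move; the robot and the scene stay as the last step left them, time stands still between calls to the robot, and variables do not carry over. Pictures are saved under pics/ and viewed, about 8 in all and at most 12, crops included, and the job is handed in when it is done.

Besides the shell and the picture viewer there is one more tool, called after ">>>" as a command line: name --argument value ..., lists and objects as JSON in quotes. apply_moves: Moves the arm, as the interface text tells. Its arguments: {"type":"object","properties":{"increments":{"type":"array"},"newtons":{"type":"number"}},"required":["increments"]}

```bash
mkdir -p pics; ls
cat > h.py <<'E'
import numpy as np, cv2
from workcell import *
def cloud(cam, depth, mask=None):
    ci=camera_info(cam) if isinstance(cam,str) else cam
    K=np.array(ci["intrinsics"]);D=np.array(ci["dist"],float);T=np.array(ci["camera_from_world"])
    m=(depth>0) if mask is None else (mask&(depth>0))
    v,u=np.nonzero(m)
    p=cv2.undistortPoints(np.stack([u,v],1).astype(float)[:,None],K,D)[:,0]
    z=depth[v,u]; P=np.c_[p*z[:,None],z]
    Ti=np.linalg.inv(T)
    return P@Ti[:3,:3].T+Ti[:3,3], u, v
def proj(cam,P):
    ci=camera_info(cam) if isinstance(cam,str) else cam
    T=np.array(ci["camera_from_world"])
    return cv2.projectPoints(np.atleast_2d(P).astype(float),cv2.Rodrigues(T[:3,:3])[0],T[:3,3],np.array(ci["intrinsics"]),np.array(ci["dist"],float))[0][:,0]
E
python3 - <<'E'
from h import *
o=get_obs();print(o)
print(tcp_to_tips)
for c in("scene","top"):
    p,d=snapshot(c);cv2.imwrite(f"pics/{c}0.png",p);np.save(f"{c}0.npy",d)
    for l in("sole","rack","warmer","knob_pointer","black_sole","red_sole"):
        for r in masks_of(c,l)[:2]:
            P,u,v=cloud(c,d,r["mask"]); print(c,l,round(r["p"],2),r["position"],len(P),np.median(P,0).round(3),np.percentile(P,2,0).round(3),np.percentile(P,98,0).round(3))
E
```

```text
pics
{'time_s': 0.0, 'joint_pos': array([-8.13799492e+01,  3.02724712e+00,  8.03153838e+01,  2.62499918e-04,
        9.67485158e+01, -4.02794151e+00]), 'joint_vel': array([-0.06333616, -0.01371805,  0.04328877, -0.05991347,  0.00287063,
        0.06132572]), 'joint_torque': array([-4.96089433e-04, -3.81666148e+01, -3.60189807e+01, -1.47599476e-04,
        6.08915361e-03, -2.04877523e-05]), 'tcp_pos': array([ 0.1149717 , -0.51222178,  0.40385111]), 'orientation': array([[ 9.75733594e-01,  2.18960952e-01, -2.33934353e-04],
       [ 2.18961047e-01, -9.75732332e-01,  1.57352179e-03],
       [ 1.16282517e-04, -1.58656058e-03, -9.99998735e-01]]), 'wrist_force': array([ 0.05110724,  0.87778969, -0.12344286]), 'ft_torque': array([ 0.00080838,  0.00032126, -0.03127188]), 'gripper_width': 0.08529292570703653}
0.1734
scene sole 0.84 [343.4, 256.4] 689 [0.508 0.356 0.055] [0.461 0.254 0.017] [0.531 0.416 0.075]
scene rack 0.94 [334.2, 268.2] 1801 [0.519 0.34  0.013] [0.42  0.216 0.005] [0.603 0.445 0.038]
scene rack 0.74 [346.1, 259.0] 655 [0.51  0.357 0.055] [0.472 0.257 0.034] [0.531 0.416 0.0
[... 836 characters left out ...]
 [205.8, 217.3] 2857 [0.483 0.324 0.009] [0.381 0.216 0.003] [0.605 0.439 0.038]
top warmer 0.58 [405.1, 221.1] 8321 [ 0.467 -0.25   0.067] [ 0.331 -0.391  0.023] [ 0.606 -0.121  0.087]
top knob_pointer 0.65 [407.1, 247.4] 373 [ 0.388 -0.233  0.085] [ 0.361 -0.267  0.078] [ 0.414 -0.211  0.108]
top knob_pointer 0.52 [390.9, 130.6] 700 [ 0.728 -0.204  0.042] [ 0.684 -0.25  -0.   ] [ 0.776 -0.157  0.049]
top black_sole 0.72 [208.0, 188.2] 636 [0.564 0.309 0.056] [0.532 0.223 0.023] [0.596 0.389 0.076]
top black_sole 0.51 [207.4, 217.8] 3115 [0.481 0.32  0.009] [0.379 0.217 0.002] [0.602 0.441 0.051]
top red_sole 0.6 [202.5, 237.2] 494 [0.421 0.341 0.057] [0.392 0.264 0.036] [0.45  0.424 0.076]
```

View pics/top0.png

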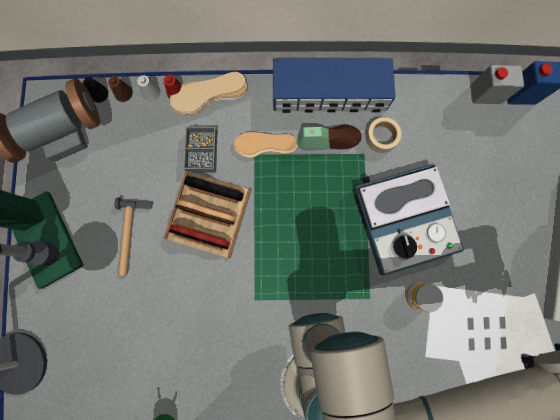

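View pics/scene0.png

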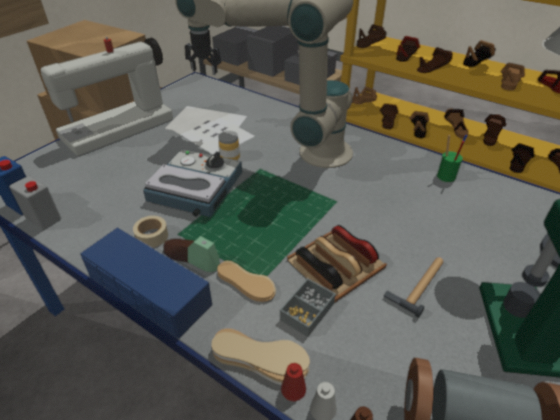

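The top view shows the tan sole in the rack's middle slot at about (207,208), between black and dark red. The warmer is at (410,218), with the nest on the far side and the knob at (405,246). The green mat at (310,225) is free, so I can tip the sole over there. Next I fit the rectangles and the sole's profile.

Run:
```python
from h import *
S,_,_=None,0,0
C={}
for c in("scene","top"):
    C[c]=cloud(c,np.load(f"{c}0.npy"))[0]
def rect(P,n):
    r=cv2.minAreaRect(P[:,:2].astype(np.float32)*1000);print(n,len(P),r)
for c,P in C.items():
    b=(P[:,0]>.28)&(P[:,0]<.66)&(P[:,1]<-.08)&(P[:,1]>-.42)
    q=P[b&(P[:,2]>.074)&(P[:,2]<.086)&(P[:,0]>.45)]; rect(q,c+" plate")
    k=P[b&(P[:,2]>.1)&(P[:,2]<.112)&(P[:,0]<.46)&(P[:,0]>.33)&(P[:,1]>-.3)]; rect(k,c+" knob"); print(k.mean(0))
    b=(P[:,0]>.36)&(P[:,0]<.64)&(P[:,1]>.19)&(P[:,1]<.46)
    rect(P[b&(P[:,2]>.004)&(P[:,2]<.04)],c+" rack")
m=cv2.imread("pics/scene0.png")
r=masks_of("scene","sole")[0]
P,u,v=cloud("scene",np.load("scene0.npy"),r["mask"])
P=P[P[:,2]>.04]
for a in(18,):
    e=np.array([np.sin(np.radians(a)),np.cos(np.radians(a))])
    s=P[:,:2]@e; t=P[:,:2]@np.array([e[1],-e[0]])
    for lo in np.arange(s.min(),s.max(),.012):
        k=(s>=lo)&(s<lo+.012); 
        if k.sum()>2: print(round(lo+.006,3),np.percentile(P[k,2],97).round(3),t[k].min().round(3),t[k].max().round(3))
P=C["top"];q=P[(abs(P[:,0]-.42)<.1)&(abs(P[:,1]-.05)<.08)];print("mat",np.percentile(q[:,2],[5,50,95]))
```

```text
scene plate 1083 ((530.0877075195312, -243.5003662109375), (125.13340759277344, 240.92727661132812), 15.164162635803223)
scene knob 55 ((388.25531005859375, -234.55615234375), (61.98338317871094, 17.97093963623047), 16.780601501464844)
[ 0.38911167 -0.23369823  0.1046042 ]
scene rack 2594 ((500.5320739746094, 325.2584228515625), (268.5494384765625, 278.67535400390625), 89.87109375)
top plate 2192 ((530.3436279296875, -244.9967498779297), (118.08067321777344, 240.04591369628906), 16.100831985473633)
top knob 132 ((388.3067321777344, -236.79159545898438), (62.36560821533203, 16.303714752197266), 13.780427932739258)
[ 0.38785983 -0.2366706   0.10546371]
top rack 3419 ((499.92694091796875, 326.17584228515625), (267.4697265625, 279.43310546875), 89.93009948730469)
0.389 0.055 0.364 0.382
0.401 0.057 0.36 0.384
0.413 0.059 0.359 0.384
0.425 0.059 0.358 0.383
0.437 0.057 0.357 0.383
0.449 0.056 0.358 0.382
0.461 0.057 0.358 0.384
0.473 0.061 0.359 0.383
0.485 0.068 0.36 0.383
0.497 0.072 0.358 0.383
0.509 0.077 0.357 0.382
0.521 0.077 0.358 0.383
0.533 0.075 0.354 0.383
0.545 0.071 0.354 0.381
0.557 0.061 0.356 0.381
mat [-0.00355205  0.0006195   0.0046478 ]
```

The sole profile fits a slot axis at 18°, with the toe at the high end (+s) and the grasp point near (0.506, 0.355). I'll move there by way of (0.42, -0.2).

>>> apply_moves --increments '[[0.5,[0.036,-0.02,0],0],[0.5,[0.036,-0.02,0],0],[0.5,[0.036,-0.02,0],0],[0.5,[0.036,-0.02,0],0],[0.5,[0.036,-0.02,0],0],[0.5,[0.036,-0.02,0],0],[0.5,[0.036,-0.02,0],0],[0.5,[0.036,-0.02,0],0]]'

```text
time_s: 1.42
tcp_pos: [0.3615, -0.2922, 0.4038]
orientation: [[0.979, 0.205, -0.0], [0.205, -0.979, -0.002], [-0.001, 0.001, -1.0]]
wrist_force: [-0.5, -2.1, -0.3]
gripper_width: 0.0429
```

```bash
cat >> h.py <<'E'
def rem(x,y,z,ydir):
    "what is left to (x,y,tip z) with tool y at heading ydir deg (mod 180)"
    o=get_obs();R=np.array(o["orientation"]);p=np.array(o["tcp_pos"])
    d=np.array([x,y,z+.1734])-p
    h=np.degrees(np.arctan2(R[1,1],R[0,1]));s=(h-ydir+90)%180-90
    print("t",round(o["time_s"],2),"p",p.round(4),"tip",(p[2]-.1734).round(4),"tool shift",(R.T@d).round(4),"rows",np.ceil(np.linalg.norm(d)/.041),"spin rad",np.radians(s).round(4),"yhead",h.round(1),"w",round(o["gripper_width"],4),"F",np.round(o["wrist_force"],1),"j6",round(o["joint_pos"][5]),flush=True)
E
python3 -c "
from h import *
rem(.5055,.355,.13,-18)"
```

```text
t 1.42 p [ 0.3615 -0.2922  0.4038] tip 0.2304 tool shift [ 0.2734 -0.6042  0.0993] rows 17.0 spin rad -1.0505 yhead -78.2 w 0.0429 F [-0.5 -2.1 -0.3] j6 35
```

>>> apply_moves --increments '[[0.5,[0.0165,-0.0365,0],0],[0.5,[0.0165,-0.0365,0],0],[0.5,[0.0165,-0.0365,0],0],[0.5,[0.0165,-0.0365,0],0],[0.5,[0.0165,-0.0365,0],0],[0.5,[0.0165,-0.0365,0],0],[0.5,[0.0165,-0.0365,0],0],[0.5,[0.0165,-0.0365,0],0]]'

```text
time_s: 2.08
tcp_pos: [0.433, 0.0334, 0.4037]
orientation: [[0.979, 0.205, 0.004], [0.205, -0.979, -0.001], [0.003, 0.002, -1.0]]
wrist_force: [1.3, -0.3, 0.6]
gripper_width: 0.0428
```

>>> apply_moves --increments '[[0.5,[0.0165,-0.0365,0],0],[0.5,[0.0165,-0.0365,0],0],[0.5,[0.0165,-0.0365,0],0],[0.5,[0.0165,-0.0365,0],0],[0.5,[0.0165,-0.0365,0],0],[0.5,[0.0165,-0.0365,0],0],[0.5,[0.0165,-0.0365,0],0],[0.5,[0,0,0],-0.12]]'

```text
time_s: 2.75
tcp_pos: [0.4916, 0.3247, 0.4025]
orientation: [[0.946, 0.325, 0.005], [0.325, -0.946, -0.001], [0.005, 0.002, -1.0]]
wrist_force: [-1.1, 0.0, -1.4]
gripper_width: 0.0427
```

>>> apply_moves --increments '[[0.5,[0,0,0],-0.12],[0.5,[0,0,0],-0.12],[0.5,[0,0,0],-0.12],[0.5,[0,0,0],-0.12],[0.5,[0,0,0],-0.12],[0.5,[0,0,0],-0.12],[0.5,[0,0,0],-0.12],[0.5,[0,0,0],-0.1]]'

```text
time_s: 3.42
tcp_pos: [0.4915, 0.3297, 0.3988]
orientation: [[0.255, 0.967, 0.001], [0.967, -0.255, -0.003], [-0.003, 0.001, -1.0]]
wrist_force: [0.5, -0.5, 0.4]
gripper_width: 0.0426
```

Run:
```python
from h import *
rem(.5055,.355,.13,-18)
ci=camera_info("wrist");p,d=snapshot("wrist");cv2.imwrite("pics/w1.png",p)
P,u,v=cloud(ci,d)
print(P.min(0),P.max(0))
k=(P[:,2]>.045)&(P[:,2]<.085)
img=p[v[k],u[k]].astype(int);Q=P[k]
tan=(img[:,2]>img[:,0]+25)&(img[:,1]>img[:,0]+12)&(img[:,2]>110)
Q=Q[tan];c=np.median(Q[:,:2],0);Q=Q[np.linalg.norm(Q[:,:2]-c,axis=1)<.12]
print(len(Q),cv2.minAreaRect(Q[:,:2].astype(np.float32)*1000))
a=np.radians(18);e=np.array([np.sin(a),np.cos(a)]);f=np.array([e[1],-e[0]])
s,t=Q[:,:2]@e,Q[:,:2]@f
for lo in np.arange(.38,.57,.012):
    k=(s>=lo)&(s<lo+.012)
    if k.sum()>5: print(round(lo+.006,3),k.sum(),np.percentile(Q[k,2],95).round(3),np.percentile(t[k],[3,97]).round(4))
```

```text
t 3.42 p [0.4915 0.3297 0.3988] tip 0.2254 tool shift [0.0283 0.007  0.0953] rows 3.0 spin rad 0.0566 yhead -14.8 w 0.0426 F [ 0.5 -0.5  0.4] j6 45
[-0.08035768 -0.1366116  -0.00295218] [0.84882048 0.61049352 0.32717448]
2449 ((498.07537841796875, 333.2341613769531), (174.7931365966797, 172.85479736328125), 73.23700714111328)
0.386 57 0.053 [0.3696 0.3835]
0.398 120 0.057 [0.369  0.3838]
0.41 144 0.057 [0.2862 0.3837]
0.422 150 0.057 [0.3688 0.3832]
0.434 154 0.056 [0.3681 0.3831]
0.446 153 0.055 [0.2851 0.3827]
0.458 161 0.056 [0.3676 0.3826]
0.47 159 0.059 [0.346  0.3822]
0.482 168 0.066 [0.285  0.3824]
0.494 181 0.072 [0.3669 0.3821]
0.506 197 0.075 [0.367  0.3817]
0.518 215 0.076 [0.3667 0.3814]
0.53 212 0.074 [0.3665 0.3809]
0.542 219 0.07 [0.3659 0.3812]
0.554 159 0.061 [0.2976 0.3804]
```

>>> apply_moves --increments '[[0.5,[0,0,0],0.038],[0.5,[0.028,0.005,0],0],[0.5,[0,0,0.04],0],[0.5,[0,0,0.04],0],[0.5,[0,0,0.04],0],[0.5,[0,0,0],0]]'

```text
time_s: 3.97
tcp_pos: [0.5063, 0.3565, 0.2793]
orientation: [[0.302, 0.953, 0.01], [0.953, -0.302, 0.002], [0.005, 0.008, -1.0]]
wrist_force: [-1.2, -0.3, -2.6]
gripper_width: 0.0429
```

Run:
```python
from h import *
rem(.5047,.3564,.045,-17)
p,d=snapshot("wrist");cv2.imwrite("pics/w2.png",p)
```

```text
t 3.97 p [0.5063 0.3565 0.2793] tip 0.1059 tool shift [-0.0009 -0.002   0.0609] rows 2.0 spin rad -0.0102 yhead -17.6 w 0.0429 F [-1.2 -0.3 -2.6] j6 49
```

View pics/w2.png

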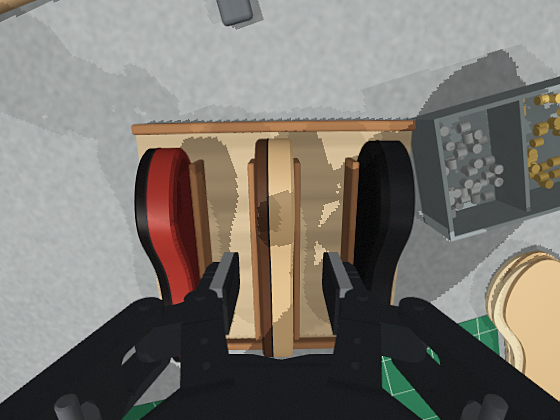

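The wrist view shows the fingertips at columns 225 and 340 on either side of the tan sole at column 275. The sole sits slightly left of centre, which agrees with the computed shift of -2 mm. Both neighbouring soles are clear, so I descend and grip.

>>> apply_moves --increments '[[0.5,[-0.001,-0.002,0.03],-0.01],[0.5,[0,0,0.03],0],[0.5,[0,0,0],0],[0.15,[0,0,0],0],[0.1,[0,0,0],0],[0.0,[0,0,0],0],[0.0,[0,0,0],0],[0.0,[0,0,0],0]]' --newtons 50

```text
time_s: 4.68
tcp_pos: [0.5084, 0.3596, 0.2452]
orientation: [[0.298, 0.954, 0.029], [0.954, -0.299, 0.018], [0.026, 0.023, -0.999]]
wrist_force: [-1.6, 0.6, -2.7]
gripper_width: 0.0228
```

Run:
```python
from h import *
rem(.5047,.3564,.045,-17)
o=get_obs();print(o["joint_pos"].round(2),o["joint_vel"].round(2),o["wrist_force"],o["ft_torque"])
p,d=snapshot("wrist");cv2.imwrite("pics/w3.png",p)
rem(.5047,.3564,.045,-17)
```

```text
t 4.68 p [0.5084 0.3596 0.2452] tip 0.0718 tool shift [-0.0049 -0.0032  0.0266] rows 1.0 spin rad -0.0069 yhead -17.4 w 0.0228 F [-1.6  0.6 -2.7] j6 49
[ 3.188e+01  2.382e+01  7.453e+01 -2.000e-02  7.968e+01  4.926e+01] [ 0.08 -1.29 -1.47  0.21  1.09  0.27] [-1.57661278  0.62194989 -2.69981247] [ 0.09934225  0.39334304 -0.15520969]
t 4.73 p [0.5085 0.3597 0.2455] tip 0.0721 tool shift [-0.005  -0.0033  0.0269] rows 1.0 spin rad -0.0069 yhead -17.4 w 0.0231 F [-2.4 -0.2 -0.1] j6 49
```

View pics/w3.png

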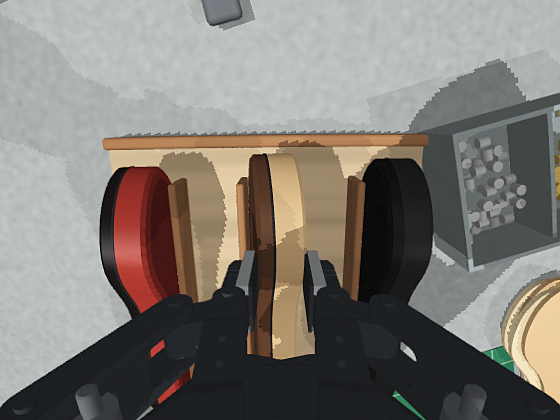

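The grip is too high: the tips are at about 0.07, because holding rows let the arm creep up. I'll reopen, go lower and then close.

>>> apply_moves --increments '[[0.5,[0,0,0],0],[0.5,[0,0,0],0],[0.5,[-0.005,-0.003,0.0],0]]'

```text
time_s: 4.98
tcp_pos: [0.5053, 0.3564, 0.2494]
orientation: [[0.298, 0.954, 0.037], [0.954, -0.299, 0.022], [0.032, 0.029, -0.999]]
wrist_force: [-0.1, -0.2, 0.1]
gripper_width: 0.0425
```

Run:
```python
from h import *
rem(.5047,.3564,.045,-17)
o=get_obs();print(o["joint_pos"].round(2),o["joint_vel"].round(2),o["orientation"].round(4))
```

```text
t 4.98 p [0.5053 0.3564 0.2494] tip 0.076 tool shift [-0.0011 -0.0014  0.031 ] rows 1.0 spin rad -0.0071 yhead -17.4 w 0.0425 F [-0.1 -0.2  0.1] j6 49
[ 3.178e+01  2.276e+01  7.539e+01 -5.000e-02  7.939e+01  4.917e+01] [ -1.48 -12.21  14.79  -0.15  -3.47  -1.22] [[ 0.2982  0.9538  0.0368]
 [ 0.954  -0.2991  0.0219]
 [ 0.0319  0.0286 -0.9991]]
```

>>> apply_moves --increments '[[0.5,[0,0,-0.03],0],[0.5,[0,0,-0.03],0],[0.5,[0,0,-0.03],0]]'

```text
time_s: 5.23
tcp_pos: [0.5005, 0.3527, 0.3341]
orientation: [[0.299, 0.954, 0.025], [0.954, -0.299, 0.014], [0.02, 0.02, -1.0]]
wrist_force: [0.2, 0.3, -0.5]
gripper_width: 0.0426
```

```bash
cat >> h.py <<'E'
def rem(x,y,z,ydir):
    "left to put the TIPS at (x,y,z), tool y at heading ydir (mod 180)"
    o=get_obs();R=np.array(o["orientation"]);p=np.array(o["tcp_pos"])
    t=p+R[:,2]*.1734; d=np.array([x,y,z])-t
    h=np.degrees(np.arctan2(R[1,1],R[0,1]));s=(h-ydir+90)%180-90
    print("t",round(o["time_s"],2),"tip",t.round(4),"zax",R[:2,2].round(4),"shift",(R.T@d).round(4),"spin",np.radians(s).round(4),"yhead",h.round(1),"w",round(o["gripper_width"],4),"F",np.round(o["wrist_force"],1),"j",np.round(o["joint_pos"],1),flush=True)
def settle(n=2):
    for _ in range(n): snapshot("wrist")
E
python3 - <<'E'
from h import *
a=(.5047,.3564,.045,-17)
rem(*a)
for i in range(3): settle(1);rem(*a)
E
```

```text
t 5.23 tip [0.5048 0.355  0.1608] zax [0.0251 0.0136] shift [-0.0011 -0.0028  0.1158] spin -0.0073 yhead -17.4 w 0.0426 F [ 0.2  0.3 -0.5] j [31.7 18.3 71.  -0.1 89.  49.1]
t 5.28 tip [0.5072 0.3565 0.1696] zax [0.0355 0.02  ] shift [-0.0046 -0.0058  0.1244] spin -0.0075 yhead -17.4 w 0.0426 F [0.4 1.3 6.6] j [31.7 17.9 70.5 -0.1 89.2 49.1]
t 5.33 tip [0.5076 0.3568 0.1678] zax [0.0368 0.0208] shift [-0.0051 -0.0062  0.1226] spin -0.0075 yhead -17.4 w 0.0431 F [0.2 0.7 0.4] j [31.7 18.  70.6 -0.1 89.  49.1]
t 5.38 tip [0.5069 0.3564 0.1647] zax [0.0333 0.0187] shift [-0.0039 -0.0052  0.1195] spin -0.0075 yhead -17.4 w 0.0424 F [ 1.2 -0.4 -0.3] j [31.7 18.1 70.8 -0.1 88.9 49.1]
```

>>> apply_moves --increments '[[0.5,[0,0,-0.04],0],[0.5,[0,0,0],0],[0.5,[0,0,-0.03],0],[0.5,[0,0,0],0]]'

```text
time_s: 5.72
tcp_pos: [0.4983, 0.3509, 0.4042]
orientation: [[0.299, 0.954, 0.029], [0.954, -0.3, 0.015], [0.024, 0.023, -0.999]]
wrist_force: [0.5, -0.4, 2.5]
gripper_width: 0.0427
```

Run:
```python
from h import *
a=(.5047,.3564,.045,-17)
rem(*a)
for i in range(3): settle(1);rem(*a)
```

```text
t 5.72 tip [0.5034 0.3536 0.2309] zax [0.0293 0.0154] shift [-0.0013 -0.004   0.1859] spin -0.0079 yhead -17.5 w 0.0427 F [ 0.5 -0.4  2.5] j [31.7 16.2 65.6 -0.1 96.3 49.1]
t 5.77 tip [0.5024 0.353  0.2259] zax [0.0234 0.0118] shift [ 0.0006 -0.0022  0.1809] spin -0.0079 yhead -17.4 w 0.0431 F [-1.   1.1 -1.6] j [31.7 16.4 65.9 -0.1 96.2 49.1]
t 5.82 tip [0.5018 0.3526 0.2235] zax [0.0201 0.0098] shift [ 0.0017 -0.0013  0.1786] spin -0.0078 yhead -17.4 w 0.0426 F [ 0.6 -0.4 -1.2] j [31.7 16.5 66.1 -0.1 96.2 49.1]
t 5.87 tip [0.5015 0.3525 0.2224] zax [0.0185 0.0088] shift [ 0.0022 -0.0008  0.1775] spin -0.0077 yhead -17.4 w 0.0425 F [ 0.6 -0.2 -1.2] j [31.7 16.5 66.1 -0.1 96.2 49.1]
```

>>> apply_moves --increments '[[0.5,[0,0,-0.04],0],[0.5,[0,0,0],0],[0.5,[0,0,-0.04],0],[0.5,[0,0,0],0]]'

```text
time_s: 6.2
tcp_pos: [0.497, 0.3501, 0.4621]
orientation: [[0.3, 0.954, 0.004], [0.954, -0.3, -0.001], [0.0, 0.004, -1.0]]
wrist_force: [0.6, -0.1, 3.3]
gripper_width: 0.0425
```

Run:
```python
from h import *
a=(.5047,.3564,.045,-17)
rem(*a)
for i in range(3): settle(1)
rem(*a)
```

```text
t 6.2 tip [0.4976 0.35   0.2887] zax [ 0.0035 -0.0007] shift [0.0082 0.004  0.2437] spin -0.0079 yhead -17.5 w 0.0425 F [ 0.6 -0.1  3.3] j [ 3.170e+01  1.640e+01  5.880e+01 -1.000e-01  1.047e+02  4.910e+01]
t 6.35 tip [0.4965 0.3493 0.2802] zax [-0.007  -0.0072] shift [0.0113 0.0068 0.235 ] spin -0.0078 yhead -17.4 w 0.0428 F [ 0.3  0.4 -1. ] j [ 3.170e+01  1.670e+01  5.940e+01 -1.000e-01  1.045e+02  4.910e+01]
```

>>> apply_moves --increments '[[0.5,[0,0,0.0415],0]]'

```text
time_s: 6.43
tcp_pos: [0.4976, 0.3504, 0.4208]
orientation: [[0.3, 0.954, 0.006], [0.954, -0.3, 0.001], [0.002, 0.005, -1.0]]
wrist_force: [-0.0, 0.3, 2.3]
gripper_width: 0.0428
```

Run:
```python
from h import *
a=(.5047,.3564,.045,-17)
settle(2);rem(*a)
settle(2);rem(*a)
```

```text
t 6.53 tip [0.4939 0.3475 0.2314] zax [-0.0185 -0.0144] shift [0.0153 0.0101 0.186 ] spin -0.0079 yhead -17.5 w 0.0426 F [ 0.5  0.5 -2. ] j [31.7 17.  64.6 -0.1 99.8 49.1]
t 6.63 tip [0.4958 0.3488 0.2387] zax [-0.0096 -0.0088] shift [0.0121 0.0074 0.1935] spin -0.0079 yhead -17.5 w 0.0426 F [0.8 0.  0.5] j [ 31.7  16.8  64.   -0.1 100.   49.1]
```

Tilt can now be controlled: single rows followed by a camera settle hold it steady. I descend that way.

>>> apply_moves --increments '[[0.5,[0.011,0.007,0.035],0],[0.5,[0,0,0.035],0]]'

```text
time_s: 6.8
tcp_pos: [0.5085, 0.3592, 0.355]
orientation: [[0.3, 0.954, 0.01], [0.954, -0.3, 0.004], [0.006, 0.009, -1.0]]
wrist_force: [0.6, -0.0, -1.6]
gripper_width: 0.0425
```

```bash
python3 -c "
from h import *
settle(3);rem(.5047,.3564,.045,-17)"
```

```text
t 6.95 tip [0.5082 0.3583 0.1796] zax [ 0.0036 -0.0008] shift [-0.0029 -0.0033  0.1346] spin -0.0079 yhead -17.5 w 0.0427 F [1.2 0.8 0.7] j [31.8 19.7 67.2 -0.1 93.  49.3]
```

>>> apply_moves --increments '[[0.5,[0,0,0.04],0]]'

```text
time_s: 7.03
tcp_pos: [0.5093, 0.3594, 0.3252]
orientation: [[0.3, 0.954, 0.02], [0.954, -0.3, 0.009], [0.015, 0.016, -1.0]]
wrist_force: [0.6, 1.9, 1.0]
gripper_width: 0.043
```

```bash
python3 -c "
from h import *
settle(4);rem(.5047,.3564,.045,-17)"
```

```text
t 7.23 tip [0.5089 0.3585 0.1422] zax [0.0049 0.    ] shift [-0.0034 -0.0038  0.0972] spin -0.0081 yhead -17.5 w 0.0428 F [ 0.7 -0.1 -0.1] j [31.8 20.9 70.  -0.1 88.9 49.3]
```

>>> apply_moves --increments '[[0.5,[-0.003,-0.004,0.032],0]]'

```text
time_s: 7.32
tcp_pos: [0.5054, 0.3579, 0.294]
orientation: [[0.3, 0.954, 0.019], [0.954, -0.3, 0.009], [0.014, 0.016, -1.0]]
wrist_force: [0.9, 1.0, 1.3]
gripper_width: 0.0426
```

```bash
python3 -c "
from h import *
settle(4);rem(.5047,.3564,.045,-17)"
```

```text
t 7.52 tip [0.5048 0.3572 0.1125] zax [0.0062 0.0008] shift [-0.001  -0.0003  0.0675] spin -0.008 yhead -17.5 w 0.0427 F [ 0.2  0.4 -0.2] j [31.9 21.4 72.8 -0.2 85.5 49.4]
```

>>> apply_moves --increments '[[0.5,[0,0,0.032],0]]'

```text
time_s: 7.6
tcp_pos: [0.5058, 0.3583, 0.2635]
orientation: [[0.3, 0.954, 0.019], [0.954, -0.3, 0.009], [0.014, 0.016, -1.0]]
wrist_force: [0.4, 1.1, 1.2]
gripper_width: 0.0432
```

```bash
python3 -c "
from h import *
settle(4);rem(.5047,.3564,.045,-17)"
```

```text
t 7.8 tip [0.5053 0.3573 0.082 ] zax [0.0064 0.0009] shift [-0.0012 -0.0005  0.037 ] spin -0.008 yhead -17.5 w 0.0429 F [0.2 0.5 0.7] j [31.9 23.  74.4 -0.2 82.3 49.4]
```

>>> apply_moves --increments '[[0.5,[-0.001,0,0.037],0]]'

```text
time_s: 7.88
tcp_pos: [0.5066, 0.3579, 0.2285]
orientation: [[0.3, 0.954, 0.021], [0.954, -0.3, 0.01], [0.016, 0.017, -1.0]]
wrist_force: [2.2, 1.0, 2.2]
gripper_width: 0.043
```

```bash
python3 -c "
from h import *
settle(4);rem(.5047,.3564,.045,-17)"
```

```text
t 8.08 tip [0.5054 0.3565 0.0464] zax [0.0062 0.0008] shift [-0.0003 -0.0006  0.0014] spin -0.0081 yhead -17.5 w 0.0427 F [-1.   0.6  1.3] j [31.8 25.  76.  -0.2 78.6 49.3]
```

>>> apply_moves --increments '[[0.0,[0,0,0],0]]'

```text
time_s: 8.17
tcp_pos: [0.5048, 0.3567, 0.2222]
orientation: [[0.3, 0.954, 0.008], [0.954, -0.3, 0.002], [0.005, 0.007, -1.0]]
wrist_force: [0.2, -1.0, 1.0]
gripper_width: 0.0319
```

```bash
python3 -c "
from h import *
settle(10);rem(.5047,.3564,.045,-17)
p,d=snapshot('wrist');cv2.imwrite('pics/w4.png',p);rem(.5047,.3564,.045,-17)"
```

```text
t 8.67 tip [0.5066 0.3573 0.0494] zax [0.01   0.0031] shift [-0.0015 -0.0016  0.0044] spin -0.008 yhead -17.5 w 0.0231 F [-1.1 -0.6  7.3] j [31.9 24.9 75.9 -0.2 78.7 49.3]
t 8.72 tip [0.5066 0.3573 0.0494] zax [0.01   0.0031] shift [-0.0015 -0.0016  0.0043] spin -0.008 yhead -17.5 w 0.0235 F [-0.6  0.8  7.1] j [31.9 24.9 75.9 -0.2 78.7 49.3]
```

Gripped at 23 mm with the tips at 0.049. Lifting.

>>> apply_moves --increments '[[0.0,[0,0,-0.025],0],[0.0,[0,0,-0.035],0],[0.0,[0,0,-0.035],0],[0.0,[0,0,0],0]]' --newtons 60

```text
time_s: 9.05
tcp_pos: [0.5035, 0.3562, 0.322]
orientation: [[0.3, 0.954, 0.008], [0.954, -0.3, 0.002], [0.004, 0.007, -1.0]]
wrist_force: [1.6, 1.9, 0.9]
gripper_width: 0.023
```

Run:
```python
from h import *
settle(3);rem(.45,.03,.15,15)
p,d=snapshot('wrist');q,_=snapshot('scene');cv2.imwrite('pics/l.png',np.hstack([cv2.resize(p,(400,300)),cv2.resize(q[140:350,200:480],(400,300))]))
```

```text
t 9.2 tip [0.5021 0.3547 0.1395] zax [-0.003  -0.0051] shift [-0.3255  0.0477 -0.0087] spin -0.5666 yhead -17.5 w 0.0224 F [-0.5  0.2 -2.9] j [31.9 20.2 71.2 -0.2 89.  49.3]
```

View pics/l.png

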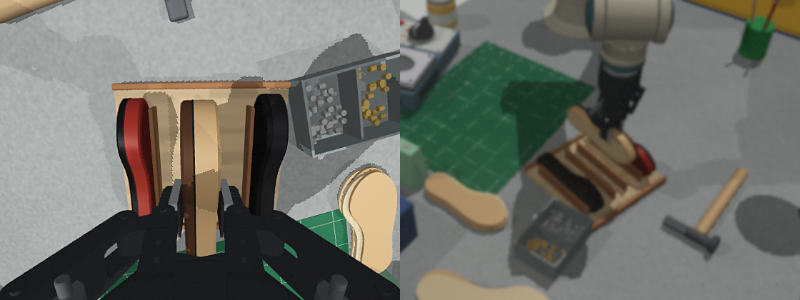

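The sole is held level and clear of the rack. I carry it to the mat and spin to the warmer's heading (tool y at 15°).

>>> apply_moves --increments '[[0.0,[-0.03,0.0045,0],0],[0.0,[-0.038,0.0055,0],0],[0.0,[-0.038,0.0055,0],0],[0.0,[-0.038,0.0055,0],0],[0.0,[-0.038,0.0055,0],0],[0.0,[-0.038,0.0055,0],0],[0.0,[-0.038,0.0055,0],0],[0.0,[-0.035,0.005,0],0]]'

```text
time_s: 9.97
tcp_pos: [0.4504, 0.0572, 0.2981]
orientation: [[0.289, 0.957, -0.03], [0.957, -0.289, -0.013], [-0.021, -0.025, -0.999]]
wrist_force: [0.1, -0.5, -2.2]
gripper_width: 0.0226
```

>>> apply_moves --increments '[[0.0,[-0.02,0.003,0],0],[0.0,[0,0,0],-0.1],[0.0,[0,0,0],-0.11],[0.0,[0,0,0],-0.11],[0.0,[0,0,0],-0.11],[0.0,[0,0,0],-0.11]]'

```text
time_s: 10.47
tcp_pos: [0.4435, 0.0285, 0.2892]
orientation: [[-0.253, 0.966, -0.048], [0.967, 0.253, -0.015], [-0.002, -0.051, -0.999]]
wrist_force: [-0.4, 0.1, -1.5]
gripper_width: 0.0228
```

Run:
```python
from h import *
settle(3);rem(.45,.03,.05,15.5)
# plate edges, warmer pose: fit robustly (own points), twice-measured plate
a=[]
for c in("scene","top"):
    P=cloud(c,np.load(f"{c}0.npy"))[0]
    b=(P[:,0]>.45)&(P[:,0]<.62)&(P[:,1]<-.1)&(P[:,1]>-.4)&(P[:,2]>.074)&(P[:,2]<.086);Q=P[b,:2]
    for ang in np.radians([15,15.5,16]):
        R=np.array([[np.cos(ang),np.sin(ang)],[-np.sin(ang),np.cos(ang)]]);q=Q@R.T
        lo,hi=np.percentile(q,1.5,0),np.percentile(q,98.5,0);print(c,np.degrees(ang),(hi-lo).round(4),(R.T@((lo+hi)/2)).round(4))
```

```text
t 10.62 tip [0.4353 0.0262 0.1164] zax [-0.0478 -0.0146] shift [0.0002 0.0185 0.0656] spin -0.0229 yhead 14.2 w 0.0231 F [-0.2 -0.4 -1.7] j [ -0.8  -5.3 101.8  -0.9  86.3 -15. ]
scene 14.999999999999998 [0.1173 0.2345] [ 0.5304 -0.2425]
scene 15.5 [0.1173 0.2341] [ 0.5303 -0.2426]
scene 16.0 [0.1172 0.2339] [ 0.5304 -0.2426]
top 14.999999999999998 [0.1144 0.2334] [ 0.5301 -0.2439]
top 15.5 [0.1146 0.2335] [ 0.5301 -0.244 ]
top 16.0 [0.1146 0.2336] [ 0.53  -0.244]
```

>>> apply_moves --increments '[[0.0,[0,0,0.025],0],[0.0,[0,0,0],0],[0.0,[0,0,0.02],0],[0.0,[0,0,0],-0.02]]'

```text
time_s: 10.95
tcp_pos: [0.4413, 0.0283, 0.2435]
orientation: [[-0.252, 0.966, -0.049], [0.968, 0.252, -0.014], [-0.002, -0.051, -0.999]]
wrist_force: [-1.0, 0.8, -3.2]
gripper_width: 0.023
```

Run:
```python
from h import *
settle(3);rem(.45,.03,.042,15.5)
```

```text
t 11.1 tip [0.4362 0.0258 0.0752] zax [-0.0399 -0.0147] shift [0.0007 0.0158 0.0326] spin -0.0142 yhead 14.7 w 0.0228 F [ 0.7 -0.3 -0.4] j [ -0.9  -2.9 104.5  -0.9  80.7 -15.4]
```

>>> apply_moves --increments '[[0.0,[0,0.03,0],0],[0.0,[0,0,0],-0.02],[0.0,[0,0.03,0],0],[0.0,[0,0,0],0]]'

```text
time_s: 11.43
tcp_pos: [0.502, 0.0445, 0.2456]
orientation: [[-0.271, 0.962, -0.046], [0.963, 0.271, -0.015], [-0.002, -0.048, -0.999]]
wrist_force: [0.4, 1.0, -1.8]
gripper_width: 0.0229
```

Run:
```python
from h import *
settle(3);rem(.45,.03,.042,15.5)
```

```text
t 11.58 tip [0.4915 0.0411 0.0736] zax [-0.0458 -0.0154] shift [ 0.0006 -0.0414  0.0336] spin 0.0037 yhead 15.7 w 0.0225 F [-0.4 -0.  -1.3] j [  1.    6.5  95.   -0.8  81.1 -14.6]
```

>>> apply_moves --increments '[[0.0,[0,0,0.018],0],[0.0,[0,0,0],0],[0.0,[0,0,0.012],0]]'

```text
time_s: 11.83
tcp_pos: [0.4987, 0.0431, 0.2233]
orientation: [[-0.27, 0.962, -0.034], [0.963, 0.27, -0.015], [-0.006, -0.037, -0.999]]
wrist_force: [1.3, 0.4, -1.8]
gripper_width: 0.0225
```

Run:
```python
from h import *
for i in range(3):settle(1);rem(.49,.04,.042,15.5)
```

```text
t 11.88 tip [0.4903 0.0403 0.046 ] zax [-0.0404 -0.0154] shift [-0.0002 -0.0002  0.004 ] spin 0.0027 yhead 15.7 w 0.0227 F [-2.5 -0.1 -4.5] j [  0.9   8.1  96.7  -0.9  77.5 -14.6]
t 11.93 tip [0.4899 0.0403 0.0462] zax [-0.0421 -0.0154] shift [-0.0003  0.0002  0.0042] spin 0.0028 yhead 15.7 w 0.0231 F [-0.6  0.9 -2.4] j [  0.9   8.1  96.7  -0.9  77.6 -14.6]
t 11.98 tip [0.4904 0.0404 0.0469] zax [-0.0411 -0.0154] shift [-0.0002 -0.0003  0.0049] spin 0.0028 yhead 15.7 w 0.0228 F [-0.5  0.  -0.3] j [  0.9   8.1  96.6  -0.9  77.7 -14.6]
```

>>> apply_moves --increments '[[0.0,[0,0,0.008],0]]'

```text
time_s: 12.07
tcp_pos: [0.4978, 0.0429, 0.2147]
orientation: [[-0.27, 0.962, -0.037], [0.963, 0.27, -0.015], [-0.005, -0.04, -0.999]]
wrist_force: [-8.1, -3.5, 41.7]
gripper_width: 0.0225
```

Run:
```python
from h import *
settle(3);rem(.49,.04,.042,15.5)
```

```text
t 12.22 tip [0.491  0.04   0.0414] zax [-0.0385 -0.0158] shift [ 0.0002 -0.001  -0.0005] spin 0.0027 yhead 15.7 w 0.0226 F [-4.1 -1.1 10.5] j [  0.9   8.5  96.9  -0.9  76.9 -14.6]
```

In contact with the mat at 10 N. I release and look.

>>> apply_moves --increments '[[0.9,[0,0,0],0],[0.9,[0,0,-0.006],0]]'

```text
time_s: 12.38
tcp_pos: [0.498, 0.0427, 0.2222]
orientation: [[-0.27, 0.962, -0.037], [0.963, 0.269, -0.016], [-0.006, -0.039, -0.999]]
wrist_force: [-0.3, -0.3, -0.1]
gripper_width: 0.046
```

Run:
```python
from h import *
settle(8);rem(.49,.04,.05,15.5)
p,d=snapshot('wrist');q,_=snapshot('scene');cv2.imwrite('pics/r.png',np.hstack([cv2.resize(p,(400,300)),cv2.resize(q[140:350,120:400],(400,300))]))
```

```text
t 12.78 tip [0.4916 0.04   0.0485] zax [-0.037 -0.016] shift [ 0.0004 -0.0016 -0.0015] spin 0.0025 yhead 15.6 w 0.0772 F [ 0.3 -0.5 -0.1] j [  0.9   8.   96.6  -0.9  77.6 -14.6]
```

View pics/r.png

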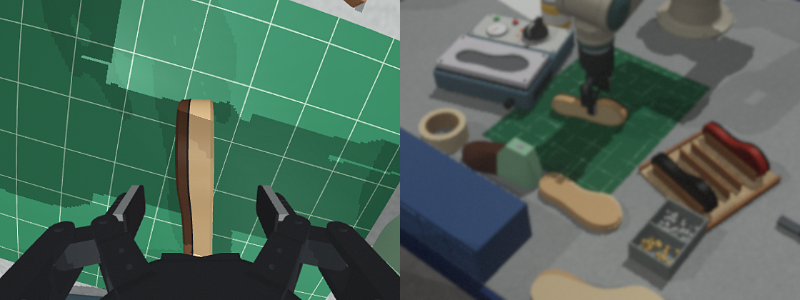

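The sole stands free, with the tread towards tool -y. I lower a little, because open pads sit back, and push it over towards -y.

>>> apply_moves --increments '[[0.9,[0,0,0.012],0],[0.9,[0,-0.018,0],0],[0.9,[0,-0.014,0],0],[0.9,[0,-0.014,0],0],[0.9,[0,-0.014,0],0]]'

```text
time_s: 13.3
tcp_pos: [0.4388, 0.0263, 0.2071]
orientation: [[-0.271, 0.962, -0.039], [0.963, 0.27, -0.016], [-0.005, -0.042, -0.999]]
wrist_force: [0.2, 0.7, -0.5]
gripper_width: 0.0769
```

Run:
```python
from h import *
settle(3);rem(.49,.04,.05,15.5)
p,d=snapshot('wrist');q,_=snapshot('scene');cv2.imwrite('pics/r2.png',np.hstack([cv2.resize(p,(400,300)),cv2.resize(q[160:265,180:320],(400,300))]))
```

```text
t 13.45 tip [0.4325 0.0237 0.0343] zax [-0.0385 -0.0156] shift [ 0.0001  0.0591 -0.0181] spin 0.003 yhead 15.7 w 0.0768 F [ 0.4 -0.3  0. ] j [ -1.1  -0.3 107.   -1.   75.4 -16.6]
```

View pics/r2.png

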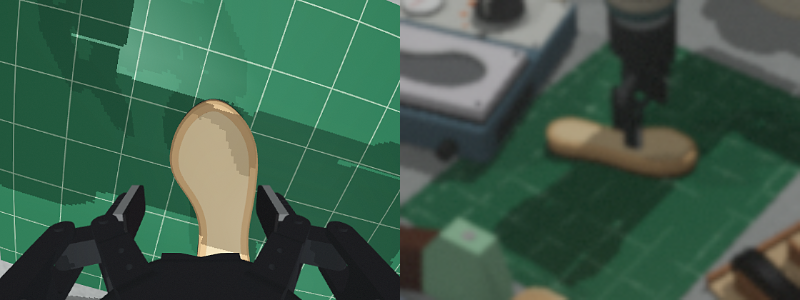

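The sole has tipped over top face up. I raise straight up in settled steps and measure it.

>>> apply_moves --increments '[[0.9,[0,0,-0.041],0]]'

```text
time_s: 13.63
tcp_pos: [0.4399, 0.0273, 0.2426]
orientation: [[-0.271, 0.961, -0.051], [0.963, 0.27, -0.015], [-0.001, -0.053, -0.999]]
wrist_force: [0.4, 1.2, -1.6]
gripper_width: 0.0768
```

```bash
python3 -c "
from h import *
settle(3)"
```

>>> apply_moves --increments '[[0.9,[-0.02,0,-0.036],0]]'

```text
time_s: 13.87
tcp_pos: [0.4478, 0.0111, 0.2802]
orientation: [[-0.273, 0.961, -0.043], [0.962, 0.273, -0.014], [-0.002, -0.045, -0.999]]
wrist_force: [0.4, 1.4, -1.2]
gripper_width: 0.0771
```

```bash
python3 -c "
from h import *
settle(3)"
```

>>> apply_moves --increments '[[0.9,[-0.02,0,-0.036],0]]'

```text
time_s: 14.1
tcp_pos: [0.455, -0.0073, 0.3157]
orientation: [[-0.272, 0.962, -0.04], [0.962, 0.272, -0.014], [-0.002, -0.042, -0.999]]
wrist_force: [-0.4, -0.6, -1.3]
gripper_width: 0.0768
```

```bash
cat >> h.py <<'E'
def tan_cloud(cam,zlo,zhi,c,r=.13):
    ci=camera_info(cam);p,d=snapshot(cam);P,u,v=cloud(ci,d);I=p[v,u].astype(int)
    k=(P[:,2]>zlo)&(P[:,2]<zhi)&(np.hypot(P[:,0]-c[0],P[:,1]-c[1])<r)&(I[:,2]>I[:,0]+15)&(I[:,2]>I[:,1]+5)
    return p,P[k]
def prof(Q,ang):
    "in frame with long axis at heading ang (deg): y = along, x = across"
    a=np.radians(ang);e=np.array([np.cos(a),np.sin(a)]);f=np.array([e[1],-e[0]])
    return Q[:,:2]@e,Q[:,:2]@f,e,f
E
python3 - <<'E'
from h import *
settle(3);rem(.45,.03,.1,15.5)
for cam in("wrist","top"):
    p,Q=tan_cloud(cam,.012,.04,(.44,.02))
    if cam=="wrist":cv2.imwrite("pics/w6.png",p)
    print(cam,len(Q),np.median(Q,0).round(4),np.percentile(Q[:,2],[5,95]).round(4))
    r=cv2.minAreaRect(Q[:,:2].astype(np.float32)*1000);print(r)
    s,t,e,f=prof(Q,105.5)
    for lo in np.arange(s.min(),s.max(),.012):
        k=(s>=lo)&(s<lo+.012)
        if k.sum()>5:print((lo+.006).round(3),k.sum(),np.percentile(t[k],[1.5,98.5]).round(4),np.median(Q[k,2]).round(4))
    print("s ext",np.percentile(s,[.3,99.7]).round(4))
E
```

```text
t 14.25 tip [ 0.4535 -0.0121  0.1508] zax [-0.0222 -0.0164] shift [0.042  0.0092 0.0502] spin 0.0014 yhead 15.6 w 0.077 F [ 0.2 -0.1 -0.6] j [ -5.5  -5.4  97.7  -1.1  88.8 -21.1]
wrist 10376 [0.4525 0.0217 0.0246] [0.0233 0.0259]
((457.7052001953125, 3.5418701171875), (66.04562377929688, 179.08108520507812), 26.650203704833984)
-0.203 279 [0.4274 0.4617] 0.0244
-0.191 492 [0.4233 0.4663] 0.0246
-0.179 565 [0.4216 0.4676] 0.0246
-0.167 563 [0.4216 0.4664] 0.0246
-0.155 554 [0.4226 0.4648] 0.0247
-0.143 555 [0.4227 0.4635] 0.0246
-0.131 583 [0.4228 0.4635] 0.0246
-0.119 662 [0.42   0.4645] 0.0247
-0.107 766 [0.4141 0.465 ] 0.0246
-0.095 940 [0.4073 0.4656] 0.0247
-0.083 1045 [0.4024 0.4658] 0.0247
-0.071 1057 [0.4016 0.4645] 0.0246
-0.059 1056 [0.4036 0.4624] 0.0247
-0.047 845 [0.4081 0.457 ] 0.0247
-0.035 414 [0.4159 0.4493] 0.0244
s ext [-0.2059 -0.0316]
top 408 [0.4368 0.0509 0.0243] [0.0197 0.0283]
((441.4396667480469, 36.79530715942383), (63.84412384033203, 104.0124282836914), 35.56416320800781)
-0.136 20 [0.4217 0.4397] 0.0237
-0.124 11 [0.4203 0.4371] 0.0248
-0.1 12 [0.4507 0.4632] 0.0236
-0.088 56 [0.4142 0.4643] 0.0243
-0.076 88 [0.3997 0.4635] 0.0247
-0.064 86 [0.4021 0.4611] 0.0245
-0.052 75 [0.4053 0.457 ] 0.0247
-0.04 52 [0.411  0.4503] 0.0239
-0.028 8 [0.4242 0.4383] 0.0211
s ext [-0.1404 -0.0309]
```

The sole lies flat: top face at z 0.0246 and outline 179×66 mm. Its heading of about 105.5° already matches the nest, and the waist centre is at (0.465, -0.019). Before gripping, I'll look at the nest from above with the same camera.

>>> apply_moves --increments '[[0.9,[-0.035,0.002,-0.008],0],[0.9,[-0.035,0.002,-0.008],0],[0.9,[-0.035,0.002,-0.008],0],[0.9,[-0.035,0.002,-0.008],0],[0.9,[-0.035,0.002,-0.008],0],[0.9,[-0.035,0.002,-0.008],0],[0.9,[-0.035,0.002,-0.008],0],[0.9,[-0.033,0.002,-0.004],0]]'

```text
time_s: 15.02
tcp_pos: [0.5532, -0.272, 0.366]
orientation: [[-0.285, 0.957, -0.051], [0.959, 0.285, -0.005], [0.01, -0.05, -0.999]]
wrist_force: [0.0, 0.9, 0.9]
gripper_width: 0.077
```

Run:
```python
from h import *
settle(3);rem(.545,-.275,.2,15.5)
ci=camera_info("wrist");p,d=snapshot("wrist");cv2.imwrite("pics/w7.png",p)
P,u,v=cloud(ci,d)
b=(abs(P[:,0]-.53)<.1)&(abs(P[:,1]+.244)<.15)
A=P[b&(P[:,2]>.077)&(P[:,2]<.084)];B=P[b&(P[:,2]>.064)&(P[:,2]<.0735)]
print(len(A),len(B),np.median(A[:,2]),np.median(B[:,2]))
for ang in(104.5,105.5,106.5):
    s,t,e,f=prof(A,ang);print(ang,np.percentile(s,[.5,99.5]).round(4),np.percentile(t,[.5,99.5]).round(4))
s,t,e,f=prof(B,105.5);tm=(prof(np.array([[.53,-.244]]),105.5)[1])[0]
k=abs(t-tm)<.045;s,t,B=s[k],t[k],B[k]
for lo in np.arange(s.min(),s.max(),.012):
    k=(s>=lo)&(s<lo+.012)
    if k.sum()>5:print((lo+.006).round(3),k.sum(),np.percentile(t[k],[1.5,98.5]).round(4))
print("s ext",np.percentile(s,[.3,99.7]).round(4))
k=P[(abs(P[:,0]-.388)<.045)&(abs(P[:,1]+.235)<.045)&(P[:,2]>.1)&(P[:,2]<.112)]
if len(k)>20:print("knob",len(k),cv2.minAreaRect(k[:,:2].astype(np.float32)*1000))
```

```text
t 15.17 tip [ 0.5438 -0.2728  0.1907] zax [-0.0531 -0.0032] shift [-0.0024  0.0001 -0.0094] spin 0.0162 yhead 16.4 w 0.0769 F [-0.8  0.8  0.2] j [-29.4  19.4  66.2  -1.7  96.9 -45.9]
25206 16118 0.08039160550952099 0.07088983825617293
104.5 [-0.4876 -0.2528] [0.3945 0.5113]
105.5 [-0.4954 -0.2608] [0.3887 0.5042]
106.5 [-0.5031 -0.2685] [0.3816 0.4982]
-0.465 387 [0.4368 0.474 ]
-0.453 594 [0.432  0.4791]
-0.441 673 [0.4301 0.4805]
-0.429 697 [0.4301 0.4803]
-0.417 677 [0.4311 0.4786]
-0.405 674 [0.4319 0.4773]
-0.393 708 [0.4319 0.4777]
-0.381 776 [0.4299 0.4783]
-0.369 893 [0.4251 0.4797]
-0.357 1046 [0.4188 0.4804]
-0.345 1193 [0.413  0.4806]
-0.333 1260 [0.4113 0.4804]
-0.321 1253 [0.413  0.4786]
-0.309 1126 [0.4164 0.4747]
-0.297 811 [0.4226 0.4686]
-0.285 168 [0.4334 0.4571]
s ext [-0.469  -0.2881]
knob 1657 ((389.2463073730469, -238.39613342285156), (62.54885482788086, 16.145883560180664), 13.882089614868164)
```

View pics/w7.png

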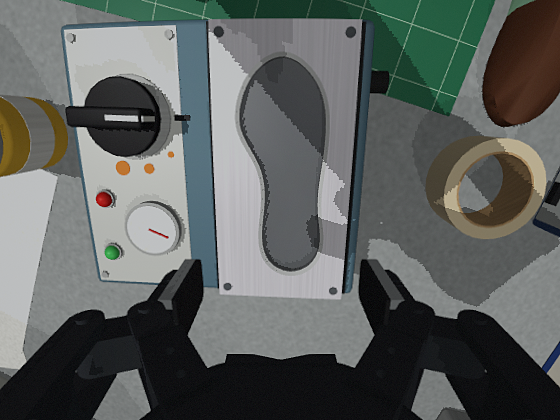

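The wrist view shows the empty nest at about (285,165), toe up. The knob is at (120,117) with its pointer towards the nest, and the three orange dots lie clockwise from it. Next I register the sole outline onto the pocket outline.

Run:
```python
from h import *
from scipy.optimize import least_squares
so=np.array([l.split() for l in """-.203 .4274 .4617
-.191 .4233 .4663
-.179 .4216 .4676
-.167 .4216 .4664
-.155 .4226 .4648
-.143 .4227 .4635
-.131 .4228 .4635
-.119 .42 .4645
-.107 .4141 .465
-.095 .4073 .4656
-.083 .4024 .4658
-.071 .4016 .4645
-.059 .4036 .4624
-.047 .4081 .457
-.035 .4159 .4493""".split("\n")],float)
po=np.array([l.split() for l in """-.465 .4368 .474
-.453 .432 .4791
-.441 .4301 .4805
-.429 .4301 .4803
-.417 .4311 .4786
-.405 .4319 .4773
-.393 .4319 .4777
-.381 .4299 .4783
-.369 .4251 .4797
-.357 .4188 .4804
-.345 .413 .4806
-.333 .4113 .4804
-.321 .413 .4786
-.309 .4164 .4747
-.297 .4226 .4686""".split("\n")],float)
poly=lambda a,lo,hi:np.r_[[[lo,(a[0,1]+a[0,2])/2]],a[:,[0,1]],[[hi,(a[-1,1]+a[-1,2])/2]],a[::-1][:,[0,2]]]*1000
S=poly(so,-.2070,-.0306);Pk=poly(po,-.4700,-.2871).astype(np.float32)
c=np.array([-118.7,434.6])
def T(x,q):
    a=x[2];return (q-c)@np.array([[np.cos(a),-np.sin(a)],[np.sin(a),np.cos(a)]]).T+c+x[:2]
def r(x): return [cv2.pointPolygonTest(Pk,(float(a),float(b)),True)-x[3] for a,b in T(x,S)]
f=least_squares(r,[-260,13,0,1],loss="soft_l1",diff_step=1e-5);f=least_squares(r,f.x,loss="soft_l1",diff_step=1e-5)
print(f.x.round(4),"rot deg in (s,t)",np.degrees(f.x[2]),"rms",np.sqrt(np.mean(np.square(r(f.x)))))
a=np.radians(105.5);e=np.array([np.cos(a),np.sin(a)]);fv=np.array([e[1],-e[0]])
for n,w in(("waist",[-142.7,443.1]),("origin",c)):
    w=np.array(w,float);g=T(f.x,w);print(n,"sole",(w[0]*e+w[1]*fv).round(1),"nest",(g[0]*e+g[1]*fv).round(1))
p=np.load("top0.npy");P=cloud("top",p)[0];k=P[(P[:,0]>.15)&(P[:,0]<.4)&(P[:,1]<-.2)&(P[:,1]>-.4)&(P[:,2]>.088)&(P[:,2]<.1)];print("tin?",np.median(k,0),k.min(0),k.max(0))
```

```text
[-260.1255   11.8277    0.        2.3278] rot deg in (s,t) 0.0 rms 0.9201851779039769
waist sole [465.1 -19.1] nest [ 546.  -266.6]
origin sole [450.5   1.8] nest [ 531.4 -245.7]
tin? [ 0.24759427 -0.2923868   0.0953976 ] [ 0.20908349 -0.33126897  0.08823579] [ 0.39933898 -0.22574575  0.09997138]
```

Run:
```python
import numpy as np,cv2
from scipy.optimize import minimize
si=[.4274,.4233,.4216,.4216,.4226,.4227,.4228,.42,.4141,.4073,.4024,.4016,.4036,.4081,.4159]
so=[.4617,.4663,.4676,.4664,.4648,.4635,.4635,.4645,.465,.4656,.4658,.4645,.4624,.457,.4493]
pi=[.4368,.432,.4301,.4301,.4311,.4319,.4319,.4299,.4251,.4188,.413,.4113,.413,.4164,.4226]
po=[.474,.4791,.4805,.4803,.4786,.4773,.4777,.4783,.4797,.4804,.4806,.4804,.4786,.4747,.4686]
def poly(s0,i,o,lo,hi):
    s=s0+.012*np.arange(15);return np.r_[[[lo,(i[0]+o[0])/2]],np.c_[s,i],[[hi,(i[-1]+o[-1])/2]],np.c_[s,o][::-1]]*1000
S=poly(-.203,si,so,-.207,-.0306);Pk=poly(-.465,pi,po,-.47,-.2871).astype(np.float32)
c=np.array([-118.7,434.6])
def T(x,q):
    a=x[2]/100;return (q-c)@np.array([[np.cos(a),-np.sin(a)],[np.sin(a),np.cos(a)]]).T+c+x[:2]
J=lambda x:np.mean(np.sqrt(1+np.square([cv2.pointPolygonTest(Pk,(float(a),float(b)),True)-x[3] for a,b in T(x,S)])))
f=min((minimize(J,[-260,12,a,2],method="Nelder-Mead",options=dict(maxiter=3000,xatol=1e-3,fatol=1e-6)) for a in(-2,0,2)),key=lambda f:f.fun)
print(f.x,f.fun,"deg",np.degrees(f.x[2]/100))
a=np.radians(105.5);e=np.array([np.cos(a),np.sin(a)]);fv=np.array([e[1],-e[0]])
for w in([-142.7,443.1],c):
    w=np.array(w,float);g=T(f.x,w);print((w[0]*e+w[1]*fv).round(1),(g[0]*e+g[1]*fv).round(1))
```

```text
[-259.89823781   11.9382912     1.82574965    2.40652434] 1.1254476072108195 deg 1.0460774924279832
[465.1 -19.1] [ 545.7 -266.6]
[450.5   1.8] [ 531.5 -245.5]
```

>>> apply_moves --increments '[[0.9,[0.035,0,0],0],[0.9,[0.038,0,0],0],[0.9,[0.038,0,0],0],[0.9,[0.038,0,0],0],[0.9,[0.038,0,0],0],[0.9,[0.038,0,0],0],[0.9,[0.03,0,0],0],[0.9,[0.008,0,0],0]]'

```text
time_s: 15.88
tcp_pos: [0.4693, -0.0011, 0.3585]
orientation: [[-0.29, 0.955, -0.064], [0.957, 0.291, 0.003], [0.021, -0.061, -0.998]]
wrist_force: [0.0, 0.1, 0.4]
gripper_width: 0.0769
```

Run:
```python
from h import *
rem(.4651,-.0191,.01,16);settle(3);rem(.4651,-.0191,.01,16)
```

```text
t 15.88 tip [ 0.4582 -0.0006  0.1855] zax [-0.0642  0.0028] shift [-0.0234  0.0119  0.1746] spin 0.0162 yhead 16.9 w 0.0769 F [0.  0.1 0.4] j [ -4.6  -3.9  92.4  -0.1  95.2 -21.5]
t 16.03 tip [ 0.4598 -0.0042  0.1857] zax [-0.0635  0.0013] shift [-0.0192  0.0114  0.175 ] spin 0.0137 yhead 16.8 w 0.0771 F [-0.4 -0.1 -0.8] j [ -5.   -3.7  92.2  -0.2  95.1 -21.7]
```

>>> apply_moves --increments '[[0.9,[0,0,0.03],0],[0.9,[0,0,0],0],[0.9,[0,0,0.03],0],[0.9,[0,0,0],0]]'

```text
time_s: 16.37
tcp_pos: [0.4676, -0.007, 0.2987]
orientation: [[-0.285, 0.956, -0.061], [0.958, 0.286, -0.0], [0.017, -0.059, -0.998]]
wrist_force: [-0.1, -0.0, -0.8]
gripper_width: 0.0769
```

Run:
```python
from h import *
rem(.4651,-.0191,.01,16);settle(3);rem(.4651,-.0191,.01,16)
```

```text
t 16.37 tip [ 0.457  -0.007   0.1256] zax [-0.0614 -0.0001] shift [-0.0159  0.0111  0.1149] spin 0.0113 yhead 16.6 w 0.0769 F [-0.1 -0.  -0.8] j [ -5.3  -1.7  97.3  -0.3  88.  -21.9]
t 16.52 tip [ 0.4611 -0.0071  0.133 ] zax [-0.0485 -0.0012] shift [-0.0142  0.0061  0.1227] spin 0.0112 yhead 16.6 w 0.0771 F [ 0.1 -0.2  0.1] j [ -5.3  -2.   96.7  -0.3  88.1 -21.9]
```

>>> apply_moves --increments '[[0.9,[-0.014,0.004,0.03],0.011],[0.9,[0,0,0],0]]'

```text
time_s: 16.68
tcp_pos: [0.4777, -0.0201, 0.2806]
orientation: [[-0.275, 0.961, -0.04], [0.961, 0.275, -0.002], [0.009, -0.039, -0.999]]
wrist_force: [-1.2, -0.2, -1.8]
gripper_width: 0.0768
```

Run:
```python
from h import *
settle(3);rem(.4651,-.0191,.01,16)
```

```text
t 16.83 tip [ 0.4729 -0.0193  0.1126] zax [-0.0321 -0.0023] shift [ 0.0017 -0.0042  0.1028] spin 0.0008 yhead 16.0 w 0.0769 F [ 0.2  0.3 -0.1] j [ -6.6   0.2  96.8  -0.3  84.7 -22.6]
```

>>> apply_moves --increments '[[0.9,[0,0,0.035],0],[0.9,[0,0,0],0]]'

```text
time_s: 17.0
tcp_pos: [0.4784, -0.0186, 0.2553]
orientation: [[-0.277, 0.961, -0.024], [0.961, 0.277, -0.003], [0.004, -0.024, -1.0]]
wrist_force: [-0.9, -0.1, -2.0]
gripper_width: 0.0767
```

Run:
```python
from h import *
settle(3);rem(.4651,-.0191,.01,16)
```

```text
t 17.15 tip [ 0.478  -0.0195  0.0882] zax [-0.014  -0.0041] shift [ 0.004  -0.0111  0.0784] spin 0.0013 yhead 16.1 w 0.077 F [ 0.7  0.6 -0.6] j [ -6.6   1.7  98.3  -0.3  80.8 -22.6]
```

The tilt is recovering well: it went from -0.048 to -0.014.

>>> apply_moves --increments '[[0.9,[0.004,-0.014,0.03],0],[0.9,[0,0,0],0]]'

```text
time_s: 17.32
tcp_pos: [0.4659, -0.0187, 0.2351]
orientation: [[-0.278, 0.961, -0.009], [0.961, 0.278, -0.005], [-0.002, -0.01, -1.0]]
wrist_force: [-3.1, 0.8, -2.0]
gripper_width: 0.0772
```

Run:
```python
from h import *
settle(3);rem(.4651,-.0191,.01,16)
```

```text
t 17.47 tip [ 0.4707 -0.0202  0.0687] zax [ 0.0047 -0.0062] shift [ 0.0031 -0.0053  0.0586] spin 0.0018 yhead 16.1 w 0.0769 F [-0.4  0.1 -0.1] j [ -6.8   1.1 101.3  -0.3  77.3 -22.8]
```

>>> apply_moves --increments '[[0.9,[0,0,0.03],0]]'

```text
time_s: 17.55
tcp_pos: [0.4733, -0.0196, 0.2194]
orientation: [[-0.277, 0.961, 0.019], [0.961, 0.278, -0.008], [-0.013, 0.016, -1.0]]
wrist_force: [0.7, -0.1, 0.0]
gripper_width: 0.0766
```

Run:
```python
from h import *
settle(4);rem(.4651,-.0191,.01,16)
```

```text
t 17.75 tip [ 0.4715 -0.0205  0.04  ] zax [ 0.0051 -0.0063] shift [ 0.0033 -0.0059  0.0299] spin 0.0018 yhead 16.1 w 0.0772 F [-0.3  0.3 -0.2] j [ -6.8   3.4 102.5  -0.3  73.7 -22.8]
```

>>> apply_moves --increments '[[0.9,[0.003,-0.006,0.03],0]]'

```text
time_s: 17.83
tcp_pos: [0.4677, -0.0187, 0.19]
orientation: [[-0.277, 0.961, 0.018], [0.961, 0.277, -0.008], [-0.013, 0.015, -1.0]]
wrist_force: [1.8, -0.3, -0.1]
gripper_width: 0.0768
```

Run:
```python
from h import *
settle(4);rem(.4651,-.0191,.01,16)
```

```text
t 18.03 tip [ 0.4655 -0.0194  0.0111] zax [ 0.0051 -0.0063] shift [ 0.0005 -0.0003  0.0011] spin 0.0019 yhead 16.1 w 0.077 F [ 0.4 -0.4  0.1] j [ -6.7   5.1 104.5  -0.3  70.1 -22.7]
```

>>> apply_moves --increments '[[0.3,[0,0,0],0]]' --newtons 40

```text
time_s: 18.12
tcp_pos: [0.4653, -0.0184, 0.1862]
orientation: [[-0.277, 0.961, 0.007], [0.961, 0.277, -0.006], [-0.008, 0.005, -1.0]]
wrist_force: [-0.1, -0.2, -0.6]
gripper_width: 0.0665
```

Run:
```python
from h import *
settle(9);rem(.4651,-.0191,.01,16)
p,_=snapshot("wrist");cv2.imwrite("pics/w8.png",p)
```

```text
t 18.57 tip [ 0.4665 -0.0197  0.0129] zax [ 0.0074 -0.0069] shift [ 0.001  -0.0012  0.0029] spin 0.0022 yhead 16.1 w 0.0417 F [-3.6 -0.3  8.1] j [ -6.7   5.  104.4  -0.4  70.2 -22.7]
```

View pics/w8.png

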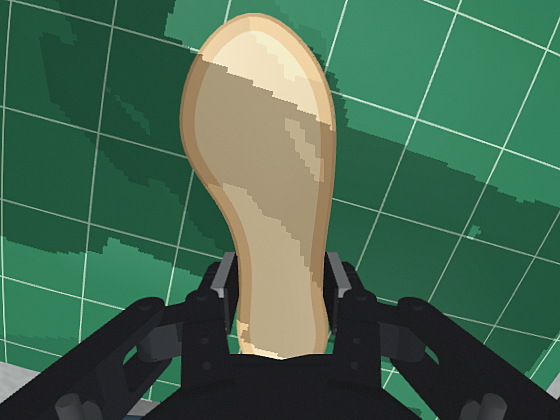

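Gripped at the waist at 41.7 mm, with the sole centred between the pads and the toe at the top of the picture. Lifting.

>>> apply_moves --increments '[[0.3,[0,0,-0.02],0]]' --newtons 60

```text
time_s: 18.7
tcp_pos: [0.464, -0.0183, 0.204]
orientation: [[-0.278, 0.961, 0.002], [0.961, 0.278, -0.006], [-0.007, -0.0, -1.0]]
wrist_force: [0.1, 0.3, -2.6]
gripper_width: 0.0411
```

Run:
```python
from h import *
settle(3);rem(.5457,-.2666,.14,15)
```

```text
t 18.85 tip [ 0.4677 -0.0197  0.0343] zax [ 0.0112 -0.0073] shift [-0.2599  0.0073 -0.103 ] spin 0.0196 yhead 16.1 w 0.0413 F [ 0.6  0.8 -1.4] j [ -6.7   3.  103.7  -0.4  72.6 -22.7]
```

>>> apply_moves --increments '[[0.3,[0,0,-0.04],0],[0.3,[0,0,-0.04],0]]'

```text
time_s: 19.02
tcp_pos: [0.4625, -0.0176, 0.2794]
orientation: [[-0.278, 0.961, -0.008], [0.961, 0.278, -0.005], [-0.003, -0.009, -1.0]]
wrist_force: [2.0, -0.4, -1.3]
gripper_width: 0.0408
```

Run:
```python
from h import *
settle(3);rem(.5457,-.2666,.14,15)
```

```text
t 19.17 tip [ 0.4637 -0.0188  0.1086] zax [ 0.001  -0.0061] shift [-0.261   0.01   -0.0298] spin 0.0195 yhead 16.1 w 0.0409 F [ 0.4 -0.  -2.4] j [ -6.7  -2.6 100.1  -0.3  82.4 -22.7]
```

>>> apply_moves --increments '[[0.3,[0,0,-0.03],0]]'

```text
time_s: 19.25
tcp_pos: [0.462, -0.0174, 0.3051]
orientation: [[-0.278, 0.961, -0.012], [0.961, 0.278, -0.005], [-0.001, -0.012, -1.0]]
wrist_force: [-0.3, -0.6, -2.8]
gripper_width: 0.0408
```

Run:
```python
from h import *
settle(3);rem(.5457,-.2666,.14,15)
```

```text
t 19.4 tip [ 0.4643 -0.0187  0.1386] zax [ 0.0028 -0.0065] shift [-0.2607  0.0094  0.0005] spin 0.0195 yhead 16.1 w 0.0415 F [-0.1 -0.3 -1.9] j [ -6.7  -4.2  98.   -0.3  85.9 -22.7]
```

>>> apply_moves --increments '[[0.3,[-0.03,0.001,0],0],[0.3,[-0.036,0.001,0],0],[0.3,[-0.036,0.001,0],0],[0.3,[-0.036,0.001,0],0],[0.3,[-0.036,0.001,0],0],[0.3,[-0.036,0.002,0],0],[0.3,[-0.03,0.001,0],0]]'

```text
time_s: 19.98
tcp_pos: [0.5388, -0.2496, 0.293]
orientation: [[-0.287, 0.958, -0.017], [0.958, 0.287, 0.004], [0.009, -0.016, -1.0]]
wrist_force: [-0.3, -0.0, -1.4]
gripper_width: 0.0409
```

Run:
```python
from h import *
settle(3);rem(.5457,-.2666,.14,15.05)
```

```text
t 20.13 tip [ 0.5351 -0.2483  0.1188] zax [-0.0192  0.005 ] shift [-0.0203  0.0046 -0.0215] spin 0.0267 yhead 16.6 w 0.0412 F [-0.6  0.1 -1.8] j [-28.3  17.7  76.6  -0.3  86.8 -44.9]
```

>>> apply_moves --increments '[[0.3,[-0.021,0.005,-0.012],0.027]]'

```text
time_s: 20.22
tcp_pos: [0.5485, -0.2657, 0.2986]
orientation: [[-0.261, 0.965, -0.027], [0.965, 0.261, 0.011], [0.018, -0.024, -1.0]]
wrist_force: [0.1, -0.1, -2.0]
gripper_width: 0.0408
```

Run:
```python
from h import *
settle(4);rem(.5459,-.2675,.135,15.05)
o=get_obs();z=o["tcp_pos"][2]-.1734-.0129+.0246;print("sole top z",z)
p,Q=tan_cloud("wrist",z-.012,z+.012,(.53,-.245));cv2.imwrite("pics/w9.png",p)
print(len(Q),np.median(Q,0).round(4),np.percentile(Q[:,2],[3,97]).round(4))
n=np.linalg.lstsq(np.c_[Q[:,:2],np.ones(len(Q))],Q[:,2],rcond=None)[0];print("slope",n[:2].round(4))
s,t,e,f=prof(Q,105.5)
for lo in np.arange(-.465,-.27,.012):
    k=(s>=lo-.006)&(s<lo+.006)
    if k.sum()>5:print(lo.round(3),k.sum(),np.percentile(t[k],[1.5,98.5]).round(4))
print("s ext",np.percentile(s,[.3,99.7]).round(4))
```

```text
t 20.42 tip [ 0.5458 -0.2661  0.1292] zax [-0.0205  0.0061] shift [-0.0013 -0.0004 -0.0058] spin 0.0005 yhead 15.1 w 0.0412 F [ 0.3  0.4 -2. ] j [-29.4  20.1  72.5  -0.3  88.6 -44.4]
sole top z 0.1408700869371826
37947 [ 0.5304 -0.2149  0.1417] [0.1394 0.1436]
slope [-0.0282  0.0094]
-0.453 423 [0.4354 0.4783]
-0.441 1590 [0.4343 0.4796]
-0.429 1765 [0.4338 0.4794]
-0.417 1734 [0.4349 0.4769]
-0.405 1803 [0.436 0.476]
-0.393 1962 [0.4358 0.4761]
-0.381 2305 [0.4338 0.4772]
-0.369 2736 [0.4291 0.4782]
-0.357 3419 [0.4227 0.479 ]
-0.345 4080 [0.4175 0.4792]
-0.333 4546 [0.4154 0.4787]
-0.321 4570 [0.4171 0.4768]
-0.309 4131 [0.4207 0.4727]
-0.297 2738 [0.4272 0.4656]
-0.285 145 [0.4386 0.4543]
s ext [-0.4496 -0.2906]
```

The held sole is aligned with the pocket in yaw to 0.2° and sits about 1.3 mm too far outward. I descend with a tilt-correcting pair.

>>> apply_moves --increments '[[0.3,[-0.001,-0.002,0.025],0],[0.3,[0,0,0],0]]'

```text
time_s: 20.63
tcp_pos: [0.5468, -0.2661, 0.2769]
orientation: [[-0.263, 0.965, -0.02], [0.965, 0.263, 0.006], [0.012, -0.018, -1.0]]
wrist_force: [-1.5, 0.7, -3.8]
gripper_width: 0.0411
```

Run:
```python
from h import *
settle(4);rem(.5446,-.2671,.083,15.05)
```

```text
t 20.83 tip [ 0.5465 -0.2669  0.1107] zax [-0.0105  0.0009] shift [ 0.0003 -0.0016  0.0278] spin 0.0032 yhead 15.2 w 0.041 F [-0.3 -1.  -1.7] j [-29.4  20.5  74.1  -0.3  85.9 -44.6]
```

>>> apply_moves --increments '[[0.3,[0,-0.003,0.012],0.003],[0.3,[0,0,0],0]]'

```text
time_s: 21.0
tcp_pos: [0.5455, -0.2676, 0.2736]
orientation: [[-0.26, 0.966, -0.007], [0.966, 0.26, -0.001], [0.001, -0.007, -1.0]]
wrist_force: [0.3, 0.3, -2.4]
gripper_width: 0.041
```

Run:
```python
from h import *
settle(4);rem(.5446,-.2671,.083,15.05)
```

```text
t 21.2 tip [ 0.5456 -0.2684  0.1028] zax [-0.0039 -0.0027] shift [ 0.0015 -0.0005  0.0198] spin 0.0008 yhead 15.1 w 0.0412 F [ 0.2 -0.3 -1.3] j [-29.6  20.6  75.   -0.2  84.6 -44.6]
```

>>> apply_moves --increments '[[0.3,[0.0015,-0.0005,0.011],0]]'

```text
time_s: 21.28
tcp_pos: [0.5459, -0.2671, 0.2677]
orientation: [[-0.26, 0.966, 0.001], [0.966, 0.26, -0.005], [-0.005, -0.001, -1.0]]
wrist_force: [0.3, -0.8, -0.5]
gripper_width: 0.0408
```

Run:
```python
from h import *
settle(4);rem(.5446,-.2671,.083,15.05)
```

```text
t 21.48 tip [ 0.5442 -0.2668  0.0909] zax [-0.0053 -0.0018] shift [-0.0004  0.0003  0.0079] spin 0.0008 yhead 15.1 w 0.0413 F [ 1.   0.5 -1.9] j [-29.5  20.9  75.9  -0.2  83.4 -44.6]
```

>>> apply_moves --increments '[[0.3,[0,0,0.007],0]]'

```text
time_s: 21.57
tcp_pos: [0.5455, -0.2667, 0.2588]
orientation: [[-0.26, 0.965, -0.003], [0.965, 0.26, -0.003], [-0.003, -0.003, -1.0]]
wrist_force: [-0.2, -0.2, -1.0]
gripper_width: 0.0411
```

Run:
```python
from h import *
settle(4);rem(.5446,-.2671,.083,15.05)
```

```text
t 21.77 tip [ 0.5441 -0.2668  0.0837] zax [-0.0058 -0.0016] shift [-0.0004  0.0005  0.0007] spin 0.0007 yhead 15.1 w 0.0411 F [ 0.1  0.4 -2.7] j [-29.5  21.3  76.3  -0.2  82.6 -44.6]
```

It's going in freely with no contact force, so I press 2 mm more and release.

>>> apply_moves --increments '[[0.3,[0,0,0.003],0]]'

```text
time_s: 21.85
tcp_pos: [0.5451, -0.2665, 0.2565]
orientation: [[-0.26, 0.965, -0.005], [0.966, 0.26, -0.002], [-0.001, -0.005, -1.0]]
wrist_force: [-14.3, 7.6, 29.8]
gripper_width: 0.0413
```

Run:
```python
from h import *
settle(3);rem(.5446,-.2671,.083,15.05)
```

```text
t 22.0 tip [ 0.5443 -0.2669  0.0832] zax [-0.0048 -0.0023] shift [-0.0003  0.0003  0.0002] spin 0.0009 yhead 15.1 w 0.0412 F [-6.5  4.2 12.3] j [-29.5  21.3  76.3  -0.3  82.5 -44.6]
```

>>> apply_moves --increments '[[0.75,[0,0,0],0],[0.75,[0,0,0],0]]'

```text
time_s: 22.17
tcp_pos: [0.5452, -0.2665, 0.2581]
orientation: [[-0.26, 0.965, -0.003], [0.965, 0.26, -0.003], [-0.002, -0.004, -1.0]]
wrist_force: [-0.2, 0.1, 0.9]
gripper_width: 0.0635
```

Run:
```python
from h import *
settle(5);rem(.5446,-.2671,.083,15.05)
p,Q=tan_cloud("wrist",.08,.11,(.53,-.245));cv2.imwrite("pics/w10.png",p)
print(len(Q),np.median(Q,0).round(4),np.percentile(Q[:,2],[3,97]).round(4))
n=np.linalg.lstsq(np.c_[Q[:,:2],np.ones(len(Q))],Q[:,2],rcond=None)[0];print("slope",n[:2].round(4))
s,t,e,f=prof(Q,105.5)
for lo in np.arange(-.453,-.28,.024):
    k=(s>=lo-.006)&(s<lo+.006)
    if k.sum()>5:print(lo.round(3),k.sum(),np.percentile(t[k],[1.5,98.5]).round(4),np.median(Q[k,2]).round(4))
print("s ext",np.percentile(s,[.3,99.7]).round(4))
```

```text
t 22.42 tip [ 0.5443 -0.2669  0.0837] zax [-0.0046 -0.0024] shift [-0.0003  0.0003  0.0007] spin 0.0008 yhead 15.1 w 0.0643 F [-0.2  0.2 -0.1] j [-29.5  21.3  76.3  -0.2  82.5 -44.6]
37797 [ 0.5285 -0.2162  0.0947] [0.0931 0.0959]
slope [0.0005 0.0008]
-0.453 501 [0.4326 0.4769] 0.0945
-0.429 1767 [0.4319 0.4777] 0.0946
-0.405 1854 [0.4335 0.4747] 0.0947
-0.381 2268 [0.4314 0.4751] 0.0947
-0.357 3386 [0.4202 0.4768] 0.0947
-0.333 4490 [0.4129 0.4765] 0.0947
-0.309 4051 [0.4182 0.4704] 0.0947
-0.285 126 [0.4354 0.452 ] 0.0933
s ext [-0.4505 -0.2909]
```

The sole is seated flat: top face at z 0.0947 and slope below 0.001. Now I rise and go to the knob.

>>> apply_moves --increments '[[0.75,[0,0,-0.03],0]]'

```text
time_s: 22.55
tcp_pos: [0.5441, -0.2658, 0.2805]
orientation: [[-0.26, 0.965, -0.015], [0.965, 0.26, 0.004], [0.007, -0.014, -1.0]]
wrist_force: [-0.3, 1.1, -1.2]
gripper_width: 0.0643
```

Run:
```python
from h import *
settle(3)
```

>>> apply_moves --increments '[[0.45,[0,0,-0.04],0],[0.45,[0.008,-0.017,-0.03],0],[0.45,[0.017,-0.035,0],0],[0.45,[0.017,-0.035,0],0],[0.45,[0.017,-0.035,0],0],[0.45,[0.008,-0.015,0],0]]'

```text
time_s: 23.2
tcp_pos: [0.3929, -0.2361, 0.3556]
orientation: [[-0.263, 0.965, -0.006], [0.965, 0.263, -0.002], [-0.0, -0.006, -1.0]]
wrist_force: [-0.9, -0.1, 0.8]
gripper_width: 0.0384
```

>>> apply_moves --increments '[[0.45,[0,0,0],0.12],[0.45,[0,0,0],0.12],[0.45,[0,0,0],0.12],[0.45,[0,0,0],0.12],[0.45,[0,0,0],0.12],[0.45,[0,0,0],0.12],[0.45,[0,0,0],0.12],[0.45,[0,0,0],0.12]]'

```text
time_s: 23.87
tcp_pos: [0.3879, -0.2349, 0.3502]
orientation: [[0.667, 0.745, -0.01], [0.745, -0.667, 0.001], [-0.006, -0.008, -1.0]]
wrist_force: [0.5, -1.1, -0.5]
gripper_width: 0.038
```

Run:
```python
from h import *
settle(3);rem(.389,-.238,.086,-75)
```

```text
t 24.02 tip [ 0.3862 -0.2349  0.177 ] zax [-0.0098  0.0004] shift [0.     0.0049 0.091 ] spin 0.5882 yhead -41.3 w 0.0387 F [0.  0.1 0.1] j [-35.8  -7.3  96.5  -0.3  91.3   5.5]
```

>>> apply_moves --increments '[[0.45,[0,0,0],0.118],[0.45,[0,0,0],0.118],[0.45,[0,0,0],0.118],[0.45,[0,0,0],0.118],[0.45,[0,0,0.02],0.118],[0.45,[0,0,0],0]]'

```text
time_s: 24.52
tcp_pos: [0.3877, -0.2349, 0.3286]
orientation: [[0.966, 0.257, -0.01], [0.257, -0.966, 0.001], [-0.01, -0.003, -1.0]]
wrist_force: [-0.4, 0.5, -0.7]
gripper_width: 0.0387
```

Run:
```python
from h import *
settle(3);rem(.389,-.238,.086,-75)
ci=camera_info("wrist");p,d=snapshot("wrist");cv2.imwrite("pics/w11.png",p)
P,u,v=cloud(ci,d);k=P[(abs(P[:,0]-.388)<.045)&(abs(P[:,1]+.235)<.045)&(P[:,2]>.1)&(P[:,2]<.112)]
if len(k)>20:print("knob",len(k),cv2.minAreaRect(k[:,:2].astype(np.float32)*1000))
```

```text
t 24.67 tip [ 0.3875 -0.2359  0.1595] zax [-0.0049 -0.0031] shift [0.0013 0.0023 0.0735] spin 0.0043 yhead -74.8 w 0.0387 F [ 0.2 -1.3 -0.3] j [-35.8  -6.7  97.9  -0.3  88.9  39. ]
knob 1923 ((388.90472412109375, -238.37939453125), (62.4969367980957, 16.007593154907227), 13.620850563049316)
```

View pics/w11.png

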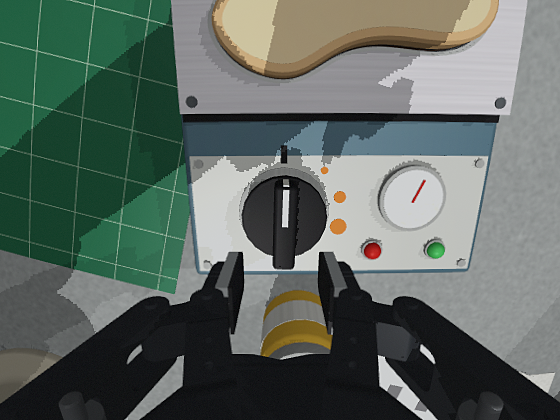

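The wrist view shows the seated sole at the top and the knob at (285,215) with its pointer at the off bar. The measured knob axis (0.3889, -0.2384) confirms the earlier one. I descend straddling the bar.

>>> apply_moves --increments '[[0.45,[0.001,0.002,0.035],0.02]]'

```text
time_s: 24.8
tcp_pos: [0.3912, -0.2381, 0.3051]
orientation: [[0.969, 0.246, 0.007], [0.246, -0.969, -0.011], [0.004, 0.013, -1.0]]
wrist_force: [0.8, -1.3, 0.6]
gripper_width: 0.0386
```

Run:
```python
from h import *
settle(4);rem(.3889,-.2384,.087,-76)
```

```text
t 25.0 tip [ 0.3887 -0.2376  0.1252] zax [-0.0054 -0.0026] shift [0.0002 0.0008 0.0382] spin 0.0028 yhead -75.8 w 0.0388 F [-0.2  0.4  0. ] j [-35.9  -4.7 100.1  -0.3  84.8  40. ]
```

>>> apply_moves --increments '[[0.45,[0,0,0.02],0]]'

```text
time_s: 25.08
tcp_pos: [0.3907, -0.238, 0.2836]
orientation: [[0.969, 0.246, 0.001], [0.246, -0.969, -0.008], [-0.0, 0.008, -1.0]]
wrist_force: [0.6, -0.1, -0.2]
gripper_width: 0.0385
```

Run:
```python
from h import *
settle(4);rem(.3889,-.2384,.087,-76)
```

```text
t 25.28 tip [ 0.3889 -0.2378  0.1065] zax [-0.0049 -0.003 ] shift [-0.      0.0005  0.0195] spin 0.0035 yhead -75.8 w 0.0384 F [0.4 0.3 0.1] j [-35.9  -3.6 101.3  -0.3  82.4  39.9]
```

>>> apply_moves --increments '[[0.45,[0,0.0005,0.019],0]]'

```text
time_s: 25.37
tcp_pos: [0.3909, -0.2386, 0.2656]
orientation: [[0.969, 0.246, 0.002], [0.246, -0.969, -0.008], [-0.0, 0.008, -1.0]]
wrist_force: [0.3, -1.0, -0.1]
gripper_width: 0.0382
```

Run:
```python
from h import *
settle(4);rem(.3889,-.2384,.087,-76)
```

```text
t 25.57 tip [ 0.3891 -0.2384  0.0885] zax [-0.0045 -0.0033] shift [-0.0002 -0.0001  0.0015] spin 0.0038 yhead -75.8 w 0.0388 F [ 0.5 -0.  -0.4] j [-35.9  -2.4 102.3  -0.3  80.2  39.9]
```

>>> apply_moves --increments '[[0.0,[0,0,0],0]]' --newtons 70

```text
time_s: 25.65
tcp_pos: [0.3901, -0.238, 0.2631]
orientation: [[0.969, 0.246, -0.004], [0.246, -0.969, -0.004], [-0.004, 0.003, -1.0]]
wrist_force: [0.5, 0.6, -1.2]
gripper_width: 0.0276
```

Run:
```python
from h import *
settle(8);rem(.3889,-.2384,.087,-76)
```

```text
Traceback (most recent call last):
  File "h.py", line 29, in settle
    for _ in range(n): snapshot("wrist")
                       ~~~~~~~~^^^^^^^^^
ValueError: 200 camera calls are used up
```

The camera calls are used up, so from here I wait with holding rows and rely on the state readings.

>>> apply_moves --increments '[[0.0,[0,0,0],0],[0.0,[0,0,0],0],[0.0,[0,0,0],0]]'

```text
time_s: 26.15
tcp_pos: [0.3901, -0.2377, 0.2637]
orientation: [[0.969, 0.246, -0.003], [0.246, -0.969, -0.004], [-0.004, 0.003, -1.0]]
wrist_force: [0.2, 0.2, -2.7]
gripper_width: 0.0142
```

Run:
```python
from h import *
rem(.3889,-.2384,.087,-76)
```

```text
t 26.15 tip [ 0.3895 -0.2383  0.0903] zax [-0.0032 -0.0035] shift [-0.0006 -0.0001  0.0033] spin 0.004 yhead -75.8 w 0.0142 F [ 0.2  0.2 -2.7] j [-35.9  -2.6 102.3  -0.3  80.3  39.9]
```

>>> apply_moves --increments '[[0.0,[0,0,0.006],0],[0.0,[0,0,0.005],0]]'

```text
time_s: 26.32
tcp_pos: [0.3903, -0.2378, 0.2553]
orientation: [[0.969, 0.246, -0.003], [0.246, -0.969, -0.004], [-0.003, 0.003, -1.0]]
wrist_force: [-7.9, 5.6, 28.1]
gripper_width: 0.0142
```

Run:
```python
from h import *
rem(.3889,-.2384,.087,-76)
```

```text
t 26.32 tip [ 0.3898 -0.2385  0.0819] zax [-0.0025 -0.0039] shift [-0.0009 -0.0003 -0.0051] spin 0.004 yhead -75.8 w 0.0142 F [-7.9  5.6 28.1] j [-35.9  -2.  102.7  -0.3  79.3  39.9]
```

Knob fully in at 28 N. Turning clockwise while holding it down.

>>> apply_moves --increments '[[0.0,[0,0,0.003],0.1],[0.0,[0,0,0.003],0.11],[0.0,[0,0,0.003],0.11],[0.0,[0,0,0.003],0.11]]'

```text
time_s: 26.65
tcp_pos: [0.3906, -0.2384, 0.2554]
orientation: [[0.981, -0.194, -0.003], [-0.194, -0.981, -0.006], [-0.002, 0.007, -1.0]]
wrist_force: [-12.0, 7.0, 22.7]
gripper_width: 0.0141
```

Run:
```python
from h import *
rem(.3895,-.2384,.0819,-149.4)
```

```text
t 26.65 tip [ 0.39   -0.2395  0.082 ] zax [-0.0035 -0.0063] shift [-0.0007 -0.001   0.0001] spin 0.8411 yhead -101.2 w 0.0141 F [-12.    7.   22.7] j [-35.9  -1.9 102.6  -0.4  79.2  65.4]
```

>>> apply_moves --increments '[[0.0,[-0.0005,-0.0005,0.003],0.11],[0.0,[0,-0.0005,0.003],0.11],[0.0,[0,0,0.003],0.11],[0.0,[0,0,0.003],0.11],[0.0,[0,0,0.003],0.11],[0.0,[0,0,0.003],0.11],[0.0,[0,0,0.003],0.1]]'

```text
time_s: 27.23
tcp_pos: [0.3901, -0.2387, 0.2554]
orientation: [[0.545, -0.838, -0.007], [-0.838, -0.545, -0.012], [0.006, 0.012, -1.0]]
wrist_force: [-11.7, 7.3, 24.5]
gripper_width: 0.0143
```

Run:
```python
from h import *
rem(.3895,-.2384,.0819,-149.4)
```

```text
t 27.23 tip [ 0.3889 -0.2408  0.082 ] zax [-0.0065 -0.0118] shift [-0.0017 -0.0018  0.0001] spin 0.0423 yhead -147.0 w 0.0143 F [-11.7   7.3  24.5] j [-35.9  -1.9 102.7  -0.8  79.2 111.2]
```

>>> apply_moves --increments '[[0.0,[-0.001,-0.001,0.002],0.04],[0.0,[0,0,0],0],[0.0,[0,0,-0.004],0],[0.0,[0,0,-0.003],0]]'

```text
time_s: 27.57
tcp_pos: [0.3896, -0.2378, 0.2641]
orientation: [[0.503, -0.864, -0.009], [-0.864, -0.503, -0.014], [0.007, 0.015, -1.0]]
wrist_force: [10.8, -8.1, -41.1]
gripper_width: 0.014
```

Run:
```python
from h import *
rem(.3895,-.2384,.0903,-149.4)
```

```text
t 27.57 tip [ 0.388  -0.2401  0.0908] zax [-0.0093 -0.0136] shift [-0.0008 -0.0021  0.0004] spin -0.0066 yhead -149.8 w 0.014 F [ 10.8  -8.1 -41.1] j [-35.8  -2.6 102.3  -1.   80.3 114.1]
```

Knob is out with the bar at about 1.31 rad. I open and leave upward.

>>> apply_moves --increments '[[0.4,[0,0,0.001],0],[0.4,[0,0,0],0],[0.4,[0,0,0],0],[0.4,[0,0,0],0]]'

```text
time_s: 27.9
tcp_pos: [0.3896, -0.2379, 0.2623]
orientation: [[0.504, -0.864, -0.01], [-0.864, -0.503, -0.014], [0.007, 0.015, -1.0]]
wrist_force: [-0.8, -0.2, -0.0]
gripper_width: 0.0342
```

>>> apply_moves --increments '[[0.4,[0,0,-0.02],0],[0.4,[0,0,-0.035],0],[0.4,[0,0,-0.04],0],[0.4,[0,0,-0.04],0],[0.4,[0,0,0],0],[0.4,[0,0,0],0],[0.4,[0,0,0],0],[0.4,[0,0,0],0]]'

```text
time_s: 28.57
tcp_pos: [0.3906, -0.2358, 0.4052]
orientation: [[0.504, -0.864, -0.007], [-0.864, -0.504, -0.016], [0.01, 0.014, -1.0]]
wrist_force: [-0.5, 0.3, -1.4]
gripper_width: 0.0342
```

Run:
```python
from h import *
rem(.3895,-.2384,.2,-149.4)
try: print([ (r["p"],r["position"]) for r in masks_of("wrist","knob_pointer")])
except Exception as e: print(e)
```

```text
t 28.57 tip [ 0.3893 -0.2385  0.2319] zax [-0.0071 -0.0158] shift [-0.0003 -0.0007  0.0318] spin -0.0063 yhead -149.8 w 0.0342 F [-0.5  0.3 -1.4] j [-35.5  -8.3  91.2  -1.   97.  114.1]
[(0.73, [280.0, 248.9])]
```

The fingers opened freely off the bar with no wrist force, and the tips are 23 cm up and clear of everything. Handing in.

```bash
python3 -c "
from workcell import *
print(hand_in())"
```

```text
the job is handed in; nothing more can be done
None
```

I loaded the tan sole into the nest, turned the heat knob to the middle dot, let it spring out, and handed the job in at about 28.6 s of the 64 s allowed. `hand_in` gives no verdict.

**What I did:** I lifted the sole out of the rack's middle slot and stood it on the mat. I tipped it over tread down, regripped it across the waist, lowered it into the pocket and released it. Then I pushed the knob in about 8 mm, turned it, let it back out and moved clear.

**Last checks:**
- **Sole:** after release its top face measured z 0.0947 m against 0.094 m expected. Slope was under 0.001, and its outline sat inside the measured pocket outline. A later wrist picture also showed it in the nest.
- **Knob:** the gripper heading when I let go put the pointer at about 1.31 rad, against 1.30 for the middle dot. Before I opened, the knob had risen back to its starting height.
- **Arm at the end:** the fingertips were 23 cm up, and wrist force was about 1.5 N (near zero).

**Not checked, or went wrong:**
- All 200 camera calls were used up, mostly waiting for the arm to settle, before the knob was turned. The final knob angle, its spring-out and the other objects on the bench are therefore not confirmed by a picture.
- The first grip at the rack was too high and had to be redone.
- The tool kept picking up a small tilt, which I corrected along the way.
- Wrist force peaked at about 42 N setting the sole on the mat and 41 N when the knob came out.

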